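Tally returned nuts into the lock box

ROBOT

A 6-joint arm with a two-finger parallel gripper is mounted at the origin on the work surface. World frame = base frame: x ahead of the robot, y to its left, z up, the work surface at z = 0. Lengths are in m, angles in rad, forces in N, time in s.
With the tool pointing down it reaches from about 0.425 to 0.925 m from the base axis. Payload 12.5 kg.
Tool frame: the origin (TCP) lies midway between the tips of the shut fingers; the grasp point (between the pads) lies 19 mm behind it (arm.pinch_z is the z of the grasp point in the tool frame, in m); z points along the fingers, x is the direction in which the jaws open and shut, and the axes are right-handed (so a half turn about z gives the same grasp; the last joint's range is limited). The gripper opens to 85 mm and grips with 20 to 120 N. Pads are 22 mm wide; open, the fingers measure 114 mm over their backs; the gripper's body (76 mm by 85 mm) begins 54 mm behind the grasp point. The pads swing forward as they close: fully open they stand 13 mm farther back than shut.
Start: joints at [-1.32, 0.491, 1.559, -0, 1.092, -0.106], TCP at [0.218, -0.586, 0.231] pointing down, gripper open.
Joint ranges: [-3.1, 3.1], [-0.84, 2.19], [0.05, 2.79], [-1.13, 4.28], [0.06, 2.93], [-2.69, 2.69]. Speed limits (rad/s): [2.22, 2.22, 2.79, 3.14, 3.14, 3.14].

INTERFACE

Orientations are given as a rotation vector (axis times angle).
In Python, from rig import arm, cams gives the robot as it stands.
- The arm moves only by the tool apply_moves, never from a script. Its argument "targets" is one flat list of numbers, 7 for each row, row after row: the turn, a rotation vector about the tool's x, y, z in degrees, then the shift along the tool's x, y, z in cm, then the gripper command: -1 is shut, 1 is fully open, values between are in proportion. A call has 1 to 8 rows; each row shifts and turns the pose as measured when the row begins, along the tool's axes as they then stand; what a row does not reach is not made up. A row lasts 1/8 s, in which the tool goes at most 62.5 mm and 10.7 degrees, less where a joint would pass 70% of its speed; a pose out of reach is approached as far as the arm can. A call with a gripper value outside its range is refused whole. The fingers move at their own pace and stop on an object; the grip force is fixed at half the most. Time passes only in rows, so rows that do not move let the fingers close. It gives the time, the measured TCP pose, the force and the opening at its end, in the units of the state.
- arm.read_state(): the state, without advancing time (a new reading comes with each control period).
- cams.snapshot(name): name is "side" or "top" or "wrist"; returns the picture (480x640x3 uint8, red, green, blue); there is no depth.
- cams.camera_params(name): a dict with "camera_matrix" (3x3 intrinsics, pixels), "k1" (the pictures are not rectified: a ray, as slopes to the right and down, at radius r is drawn at 1 + k1 r^2 times it, then the intrinsics apply), "pose" (4x4, takes a point from camera to world coordinates). Camera axes: x right, y down, z forward; pixel columns grow to the right and rows downward; lengths in m; the calibration is good to about 2 mm. A picture is of the moment at which its call begins: read the wrist's pose just before it. camera_params takes no time and is no camera call; for the wrist camera it gives the pose at the moment of the call.
- arm.finish_job(): hands the job in, once; it reports no verdict.
The state is a dict: "t": time; "joint_positions": joint angles; "qd": joint speeds; "tau": joint torques, N m; "eef_pos": TCP position; "eef_rot": TCP orientation; "wrist_force": force on the tool from outside, world axes, zero at the start; "torque": the same for the moment, N m; "gripper_width": finger opening in m.
Only numpy, scipy, OpenCV 4.12 (cv2) and the standard library are available. Lean on these libraries where they do the work, as an engineer would, in place of code of your own. Each camera call takes 0.05 s, during which the arm holds its last target.

TASK

Book the returned hex nuts back into the crib: first press the console's round key to zero the tally, then put every loose hex nut from the bench into the open box, close the lid, turn the turnbutton until it lies across the lid, and only then press the console's bar-shaped key to record. Press each key slowly, just until you feel it click (its force drops away), hold it there for half a second, then let it up; never push a key on to its bottom stop. Leave the brass cup and the two panel screws alone.

Things in the scene. Friction and masses are not known exactly. Their poses are not given: they have to be found in the camera images.
- tally_box: Grey open box fixed to the bench, 170 x 170 mm outside, 60 mm high, walls and floor 5 mm. Origin: centre of its underside; z up, its own -x side is the front (roughly towards the robot) with the turnbutton boss (36 x 32 mm, 69 mm high, sticking out of the middle of the front wall), its +x side carries the lid's hinge.
- lid (a joint): Hinge of the aluminium lid (170 x 170 x 8 mm, 0.3 kg) on the box's far (+x) top edge: 0 = shut on the rim, about 1.6 = standing upright (as it starts), limit 1.8. The hinge is stiff (0.36 N m) and the lid stays where it is left; push its outer face to shut it.
- lid_hinge (a point): Point on the lid's hinge axis, middle of the box's far edge, 60.5 mm above the bench; the axis runs along the box's y. Its frame turns with the lid: its own -x points along the lid's underside from hinge to free edge, its own z points out of the lid's outer face.
- lid_edge (a point): Middle of the lid's free edge on its outer face: 170 mm from the hinge axis along the lid's own -x and 8 mm along its z. 68.5 mm above the bench when shut.
- turnbutton (a joint): Turn of the steel turnbutton about its vertical pivot, counter-clockwise seen from above: 0 = bar parallel to the box's front edge (lid free), 1.57 = bar pointing across the lid's edge (lid secured), stops at 0 and 1.6. It stays where it is left (friction 0.05 N m). It starts near 0 (0 to 0.35).
- turnbutton_grip (a point): Centre of the turnbutton's thumb fin, on the pivot axis, 87 mm above the bench, 105 mm in front (-x) of the box's centre. The fin is 10 mm thick, 40 mm long, 20 mm high (77 to 97 mm above the bench) and stands on the middle of the 70 x 14 x 8 mm bar; at joint 0 fin and bar run along the box's y. This frame turns with it: fin and bar run along its own y.
- console: Grey tally console fixed to the bench, 130 x 190 mm, 45 mm high, blank window at its far (+x) side. Origin: centre of its underside; z up. Two white dome keys stand 14 mm proud of its top, 20 mm towards -x of its centre: the round key at its own +y side (y = +50 mm), the bar key at its -y side (y = -45 mm).
- key_round_top (a point): Centre of the top of the round key (zero), a 34 mm disc; goes down with the key.
- key_bar_top (a point): Centre of the top of the bar-shaped key (record), 24 x 54 mm, its length along the console's y; goes down with the key.
- key_round (a joint): Downward travel of the round key in m, 0 = up, springs back when let go. It is a tactile dome: starts to move at 2.4 N, its force climbs to 5 N at 2 mm, then drops away (the click; it counts from 4 mm, at 3.2 N) to 1.4 N at 6 mm, climbs again to 4 N at 8 mm (too far) and meets its hard bottom stop at 10 mm.
- key_bar (a joint): Downward travel of the bar key in m; same dome as the round key.
- nut1: Large plain steel hex nut, 30 mm across flats, 16 mm high, 18 mm hole, about 50 g; starts lying flat on the bench. Origin: centre of its underside; z up; its own x axis is square to one pair of flats (flats repeat every 60 degrees). From 2 to 4 nuts are present; absent ones read None all the time.
- nut2: Large plain steel hex nut, 30 mm across flats, 16 mm high, 18 mm hole, about 50 g; starts lying flat on the bench. Origin: centre of its underside; z up; its own x axis is square to one pair of flats (flats repeat every 60 degrees). From 2 to 4 nuts are present; absent ones read None all the time.
- nut3: Large plain steel hex nut, 30 mm across flats, 16 mm high, 18 mm hole, about 50 g; starts lying flat on the bench. Origin: centre of its underside; z up; its own x axis is square to one pair of flats (flats repeat every 60 degrees). From 2 to 4 nuts are present; absent ones read None all the time.
- nut4: Large plain steel hex nut, 30 mm across flats, 16 mm high, 18 mm hole, about 50 g; starts lying flat on the bench. Origin: centre of its underside; z up; its own x axis is square to one pair of flats (flats repeat every 60 degrees). From 2 to 4 nuts are present; absent ones read None all the time.
- sorter_cup: Brass nut sorter cup, 70 mm across, 60 mm high, loose, beyond the nuts; a bystander. Origin: centre of its underside.
- panel_screw1: Yellowish cadmium-plated panel screw standing on its head (22 mm across, 6 mm high) with an 8 mm shank up, 32 mm high in all; a bystander. Origin: centre of its underside.
- panel_screw2: Yellowish cadmium-plated panel screw standing on its head (22 mm across, 6 mm high) with an 8 mm shank up, 32 mm high in all; a bystander. Origin: centre of its underside.
Mind the look-alikes: they are no part of the job. What is shaped like the nut2 but purple is not meant.

How it is judged:
By the outcome, as a careful person would: the job done as asked, in the order asked, and still so for the second after the job is handed in, with the robot touching nothing.
Of nut1, nut2, nut3, nut4 only 2 to 4 are there at a start; the rules pass over those that are not, and their reading is None.
At some moment in a run one of nut1, nut2, nut3, nut4 may be knocked a few centimetres aside while the robot is not near it.
Once in a run the grip may slacken for a moment while it holds something.
It also fails if it takes over 210 s, if anything falls off the work surface, if the arm or the gripper's body presses on something with over 40 N, if the wrist force passes 120 N, or if a joint passes its speed limit or range.

## Working session

There is one attempt and no reset: what is moved stays moved. The work goes in short steps, Python scripts to look and compute and a tool call to move; the robot and the scene stay as the last step left them, time stands still between calls to the robot, and variables do not carry over. Pictures are saved under pics/ and viewed, and the job is handed in when it is done.

Besides the shell and the picture viewer there is one more tool, called after "Emit:" by a JSON object that holds its "fn" and its "kwargs", one argument or row to a line. apply_moves: Moves the arm, as the interface text tells. Its arguments: {"type":"object","properties":{"targets":{"type":"array","items":{"type":"number"}}},"required":["targets"]}

```bash
ls -la && mkdir -p pics
cat > h.py <<'E'
import numpy as np, cv2
from rig import arm, cams
from scipy.spatial.transform import Rotation as R
def snap(n,f):
    P=cams.camera_params(n); im=cams.snapshot(n); cv2.imwrite(f'pics/{f}.png',im[:,:,::-1]); 
    np.savez(f'pics/{f}.npz',K=P['camera_matrix'],k1=P['k1'],T=P['pose']); return im,P
def load(f):
    z=np.load(f'pics/{f}.npz'); return cv2.imread(f'pics/{f}.png'),dict(camera_matrix=z['K'],k1=float(z['k1']),pose=z['T'])
def ray(P,uv):
    K=np.array(P['camera_matrix']);k1=P['k1'];T=np.array(P['pose'])
    uv=np.atleast_2d(uv).astype(float)
    p=cv2.undistortPointsIter(uv[:,None,:],K,np.array([k1,0,0,0.]),None,None,(3,100,1e-12))[:,0]
    d=np.c_[p,np.ones(len(p))]@T[:3,:3].T
    return T[:3,3],d
def onz(P,uv,z):
    o,d=ray(P,uv); s=(z-o[2])/d[:,2]; return o+s[:,None]*d
def proj(P,X):
    K=np.array(P['camera_matrix']);k1=P['k1'];T=np.array(P['pose'])
    X=np.atleast_2d(X); c=(X-T[:3,3])@T[:3,:3]; p=c[:,:2]/c[:,2:]; r2=(p**2).sum(1,keepdims=True)
    p=p*(1+k1*r2); return p*[K[0,0],K[1,1]]+[K[0,2],K[1,2]]
E
python3 - <<'E'
from h import *
s=arm.read_state(); print(s, arm.pinch_z)
for n in ['top','side','wrist']:
    im,P=snap(n,n+'0'); print(n,P)
E
```

```text
total 12
drwxr-xr-x  3 agent agent 4096 Dec  7 03:56 .
drwxr-xr-x 23 root  root  4096 Dec  7 03:56 ..
drwxr-xr-x  2 agent agent 4096 Dec  7 03:56 pics
{'t': 0.0, 'joint_positions': array([-1.31962319e+00,  4.91555061e-01,  1.55951055e+00,  5.13100271e-06,
        1.09168276e+00, -1.05622162e-01]), 'qd': array([-0.00080318,  0.0006669 ,  0.00109129,  0.00048728,  0.00061952,
        0.00044591]), 'tau': array([-1.24536407e-03, -6.18441010e+01, -2.61592144e+01, -2.48283759e-04,
        4.08188425e-03, -4.35650713e-05]), 'eef_pos': array([ 0.21824251, -0.58539053,  0.23070949]), 'eef_rot': array([-2.57976098e+00,  1.79155435e+00,  1.36861712e-03]), 'wrist_force': array([-0.73298106, -0.56274045, -0.32574064]), 'torque': array([-0.01720984, -0.00956643,  0.03118638]), 'gripper_width': 0.08541513562543816} -0.0187
top {'camera_matrix': array([[504.30510278,   0.        , 316.85583444],
       [  0.        , 504.30510278, 234.24222574],
       [  0.        ,   0.        ,   1.        ]]), 'k1': -0.042833878913428054, 'pose': array([[-0.00772748, -0.98988762,  0.14164315,  0.4071384 ],
    
[... 497 characters left out ...]
9121,  0.84022206],
       [-0.00390727, -0.72445685, -0.68930908,  0.91077249],
       [ 0.        ,  0.        ,  0.        ,  1.        ]])}
wrist {'camera_matrix': array([[351.48943449,   0.        , 319.67278373],
       [  0.        , 351.48943449, 243.39017055],
       [  0.        ,   0.        ,   1.        ]]), 'k1': -0.03807114905599711, 'pose': array([[ 3.49931021e-01, -8.87953921e-01, -2.98472972e-01,
         2.96234437e-01],
       [-9.36775361e-01, -3.31847130e-01, -1.11037853e-01,
        -5.56736451e-01],
       [-4.50902446e-04,  3.18457715e-01, -9.47936960e-01,
         3.73435884e-01],
       [ 0.00000000e+00,  0.00000000e+00,  0.00000000e+00,
         1.00000000e+00]])}
```

View pics/top0.png

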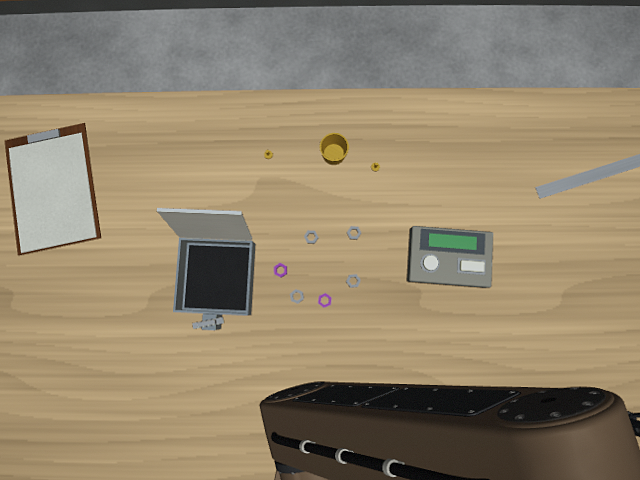

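View pics/side0.png

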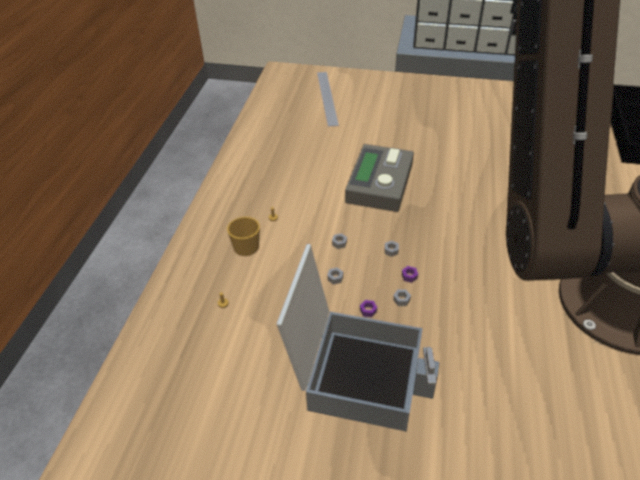

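View pics/wrist0.png

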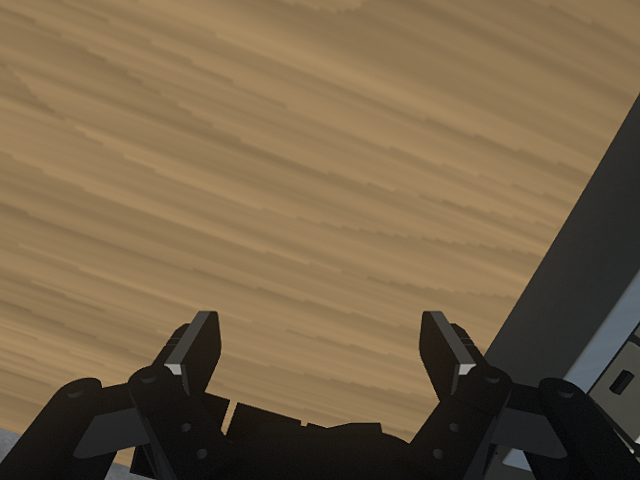

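Top view: the steel nuts are at about (311,237), (354,233), (353,281) and (298,296). The purple look-alikes are at (281,270) and (325,300). The box is around (215,277), the console around (451,256), the cup at (334,149) and the screws at (268,155) and (375,167). Next I'll measure them and check enlarged crops.

```bash
cat > m.py <<'E'
from h import *
im,P=load('top0'); ims,Ps=load('side0')
c=im[215:315,255:395]; cv2.imwrite('pics/cropnuts.png',cv2.resize(c,None,fx=5,fy=5,interpolation=cv2.INTER_CUBIC))
c=im[195:340,150:265]; cv2.imwrite('pics/cropbox.png',cv2.resize(c,None,fx=4,fy=4,interpolation=cv2.INTER_CUBIC))
c=im[215:300,395:505]; cv2.imwrite('pics/cropcon.png',cv2.resize(c,None,fx=6,fy=6,interpolation=cv2.INTER_CUBIC))
def nuts(im,P,box):
    x0,y0,x1,y1=box
    hsv=cv2.cvtColor(im,cv2.COLOR_BGR2HSV)
    m=((hsv[...,0]>60)|(hsv[...,1]<45)).astype(np.uint8)  # not wood
    mm=np.zeros_like(m); mm[y0:y1,x0:x1]=m[y0:y1,x0:x1]
    cs,_=cv2.findContours(mm,cv2.RETR_EXTERNAL,cv2.CHAIN_APPROX_NONE)
    for k in cs:
        a=cv2.contourArea(k)
        if a<30: continue
        M=cv2.moments(k); u=(M['m10']/a,M['m01']/a); h=cv2.mean(hsv,cv2.drawContours(np.zeros_like(m),[k],-1,1,-1))
        print(np.round(u,1),a,np.round(h[:3]),np.round(onz(P,u,0.010)[0],4))
nuts(im,P,(262,215,395,315)); print()
nuts(ims,Ps,(322,225,425,312))
E
python3 m.py
```

```text
[324.3 299.9] 136.5 [112. 106. 169.] [0.4219 0.0062 0.01  ]
[296.4 295.9] 129.5 [ 58.  43. 157.] [0.4318 0.0717 0.01  ]
[352.9 280.4] 125.0 [ 62.  43. 155.] [ 0.4669 -0.0616  0.01  ]
[279.9 269.7] 134.0 [112. 114. 164.] [0.4938 0.1105 0.01  ]
[310.6 236.4] 121.5 [ 61.  44. 157.] [0.5725 0.0374 0.01  ]
[353.6 232.2] 122.5 [ 64.  43. 156.] [ 0.5817 -0.0652  0.01  ]

[368.1 305.8] 160.5 [142. 106. 124.] [0.4931 0.1041 0.01  ]
[323.9 304.3] 56.0 [ 19.  27. 125.] [0.5791 0.1151 0.01  ]
[401.7 296.3] 182.0 [ 51.  20. 122.] [0.4309 0.0686 0.01  ]
[334.9 274.7] 155.5 [ 52.  19. 122.] [0.5716 0.0345 0.01  ]
[409.4 273.3] 187.0 [151. 103. 112.] [0.4211 0.0042 0.01  ]
[391.3 247.4] 140.5 [ 48.  19. 119.] [ 0.4659 -0.0644  0.01  ]
[339.1 239.9] 135.0 [ 49.  19. 121.] [ 0.5806 -0.0678  0.01  ]
```

View pics/cropnuts.png

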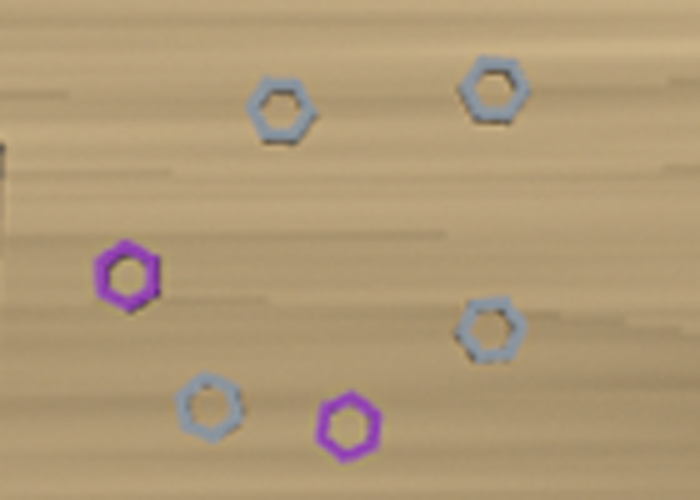

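View pics/cropbox.png

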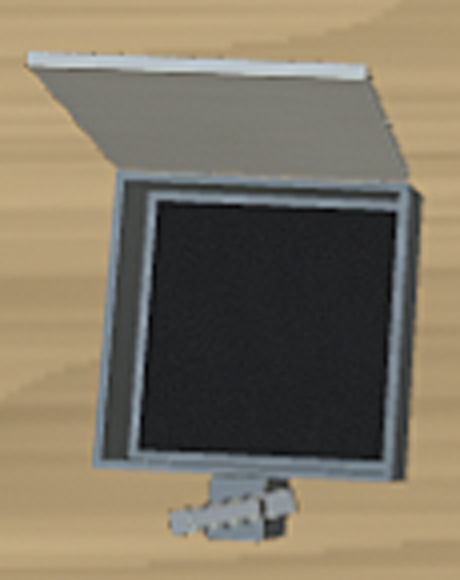

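View pics/cropcon.png

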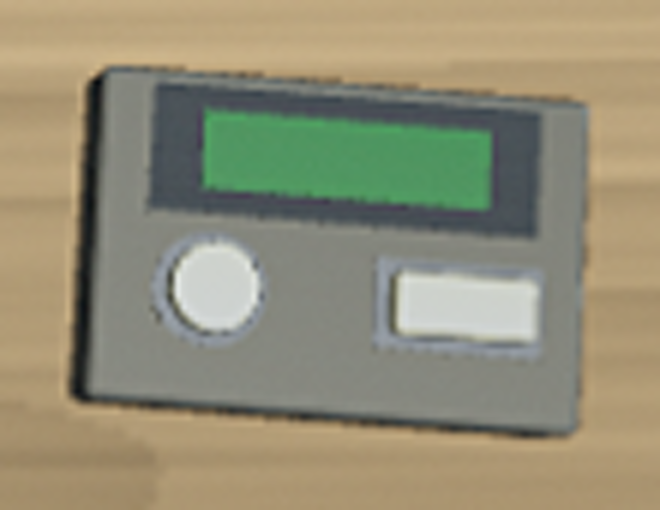

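The crops confirm four grey steel nuts. The two purple hexes are the look-alikes, so I'll leave those alone. Next come the console keys, the box frame and the turnbutton.

```bash
cat > m2.py <<'E'
from h import *
for n,off in (('top0',0),('side0',0)):
    im,P=load(n)
    hsv=cv2.cvtColor(im,cv2.COLOR_BGR2HSV)
    m=((hsv[...,2]>190)&(hsv[...,1]<40)).astype(np.uint8)
    box=(405,225,495,290) if n=='top0' else (345,140,415,215)
    mm=np.zeros_like(m); mm[box[1]:box[3],box[0]:box[2]]=m[box[1]:box[3],box[0]:box[2]]
    cs,_=cv2.findContours(mm,cv2.RETR_EXTERNAL,cv2.CHAIN_APPROX_NONE)
    for k in cs:
        a=cv2.contourArea(k)
        if a<20: continue
        M=cv2.moments(k); u=(M['m10']/a,M['m01']/a)
        print(n,'key',np.round(u,1),a,np.round(onz(P,u,0.059)[0],4))
im,P=load('top0')
c=np.array([(95,466),(408,480),(410,187),(120,172)])/4+[150,195]  # FL FR BR BL
X=onz(P,c,0.060); print(X.round(4)); print('center',X.mean(0).round(4),[np.linalg.norm(X[i]-X[i-1]).round(4) for i in range(4)])
for i,j in((1,0),(2,3),):
    d=X[j]-X[i]; print('y axis yaw',np.degrees(np.arctan2(-d[0],d[1])))
for i,j in((0,3),(1,2),):
    d=X[j]-X[i]; print('x axis yaw',np.degrees(np.arctan2(d[1],d[0])))
# side view zoom on turnbutton
ims,Ps=load('side0')
cv2.imwrite('pics/cropside.png',cv2.resize(ims[240:435,270:450],None,fx=4,fy=4,interpolation=cv2.INTER_CUBIC)[:600*1])
E
python3 m2.py
```

```text
top0 key [472.3 265.6] 175.0 [ 0.4954 -0.3302  0.059 ]
top0 key [430.6 262.3] 137.5 [ 0.5037 -0.2357  0.059 ]
side0 key [384.6 178.4] 74.0 [ 0.5034 -0.2368  0.059 ]
side0 key [392.6 154.8] 94.0 [ 0.4949 -0.3311  0.059 ]
[[0.3975 0.3461 0.06  ]
 [0.3889 0.1687 0.06  ]
 [0.5546 0.1692 0.06  ]
 [0.5648 0.3367 0.06  ]]
center [0.4765 0.2552 0.06  ] [np.float64(0.1676), np.float64(0.1776), np.float64(0.1657), np.float64(0.1679)]
y axis yaw -2.789773719828992
y axis yaw -3.502332901088982
x axis yaw -3.211982052140763
x axis yaw 0.15075919080292308
```

```bash
python3 -c "
import cv2;im=cv2.imread('pics/side0.png');cv2.imwrite('pics/cs.png',cv2.resize(im[300:430,290:450],None,fx=4.5,fy=4.5,interpolation=cv2.INTER_CUBIC))"
```

```text
(no output)
```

View pics/cs.png

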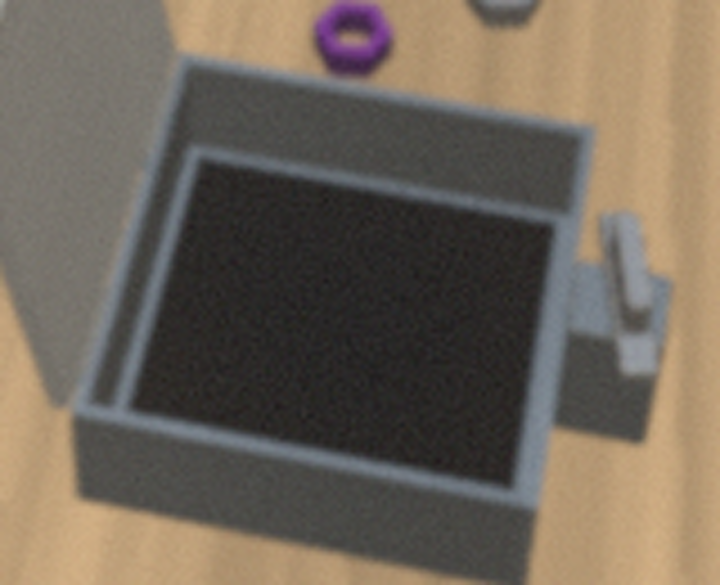

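```bash
cat >> h.py <<'E'
def plan(pos,yaw=None,tip=True):
    """print tool-frame shift (cm) to go to pos as tool stands; turn about tool z (deg) to get x axis at yaw (mod 180)"""
    s=arm.read_state(); Rt=R.from_rotvec(s['eef_rot']); M=Rt.as_matrix()
    cur=np.degrees(np.arctan2(M[1,0],M[0,0]))
    print('t',round(s['t'],2),'tcp',s['eef_pos'].round(4),'yaw',cur.round(2),'tilt',np.degrees(M[:2,2]).round(2),'q',s['joint_positions'].round(2),'F',s['wrist_force'].round(2),'w',round(s['gripper_width'],4))
    if pos is None: return
    d=np.array(pos)-s['eef_pos']
    if yaw is not None:
        a=(yaw-cur+90)%180-90
        print('turn z tool (deg)',(-a).round(2), ' (alt',round(-a+180*np.sign(a),2),')')
        # correct tilt too: full rotvec
        c,sn=np.cos(np.radians(cur+a)),np.sin(np.radians(cur+a))
        G=np.array([[c,sn,0],[sn,-c,0],[0,0,-1]])
        print('full turn rotvec deg',np.degrees(R.from_matrix(M.T@G).as_rotvec()).round(2))
        print('shift after turn cm',(G.T@d*100).round(2))
    print('shift now cm',(M.T@d*100).round(2))
E
python3 -c "
from h import *
plan([.5035,-.2362,.10],-90)"
```

```text
t 0.15 tcp [ 0.2183 -0.5855  0.2309] yaw -69.56 tilt [-0.01  0.04] q [-1.32  0.49  1.56 -0.    1.09 -0.11] F [ 0.84 -0.7  -0.87] w 0.0856
turn z tool (deg) 20.44  (alt -159.56 )
full turn rotvec deg [ 0.    0.05 20.44]
shift after turn cm [-34.93 -28.52  13.09]
shift now cm [-22.76 -38.92  13.11]
```

Emit:
{"fn": "apply_moves", "kwargs": {
  "targets": [0,0,0,-2.85,-4.86,1,-1,0,0,0,-2.85,-4.86,1,-1,0,0,0,-2.85,-4.86,1,-1,0,0,0,-2.85,-4.86,1,-1,0,0,0,-2.85,-4.86,1,-1,0,0,0,-2.85,-4.86,1,-1,0,0,0,-2.85,-4.86,1,-1,0,0,0,-2.85,-4.86,1,-1]
}}

```text
t: 1.15
eef_pos: [0.5095, -0.2289, 0.1477]
eef_rot: [2.574, -1.801, 0.0]
wrist_force: [0.3, -0.1, 0.3]
gripper_width: -0.0002
```

```bash
python3 -c "
from h import *
plan([.5035,-.2362,.07],-90)
im,P=snap('wrist','wrist1')"
```

```text
t 1.15 tcp [ 0.5095 -0.2289  0.1477] yaw -69.96 tilt [ 0. -0.] q [-0.54  0.5   1.81 -0.    0.83  0.68] F [ 0.34 -0.12  0.3 ] w -0.0002
turn z tool (deg) 20.04  (alt -159.96 )
full turn rotvec deg [-0.   -0.   20.04]
shift after turn cm [0.73 0.6  7.77]
shift now cm [0.48 0.81 7.77]
```

View pics/wrist1.png

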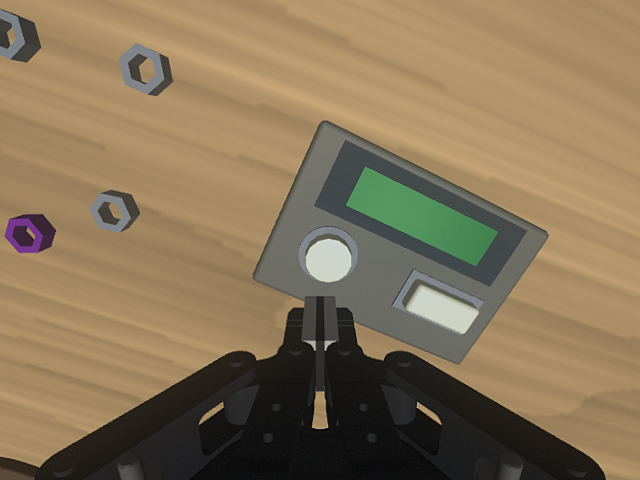

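The wrist view shows the round key at about (328,260) and the bar key at about (442,307). I'll check both positions with the wrist calibration.

```bash
python3 -c "
from h import *
im,P=load('wrist1')
print(onz(P,[(328,260),(442,308)],.059).round(4))"
```

```text
[[ 0.505  -0.2372  0.059 ]
 [ 0.4982 -0.3304  0.059 ]]
```

Emit:
{"fn": "apply_moves", "kwargs": {
  "targets": [0,0,0,0.24,0.4,1.9,-1,0,0,0,0.24,0.4,1.9,-1,0,0,0,0,0,1.9,-1,0,0,0,0,0,1.0,-1,0,0,0,0,0,0,-1]
}}

```text
t: 1.82
eef_pos: [0.5075, -0.2288, 0.0769]
eef_rot: [-2.58, 1.79, 0.004]
wrist_force: [0.2, -0.0, 0.9]
gripper_width: 0.0002
```

```bash
python3 -c "
from h import *
plan([.5035,-.2362,.062],-90)"
```

```text
t 1.82 tcp [ 0.5075 -0.2288  0.0769] yaw -69.5 tilt [-0.07  0.13] q [-0.54  0.6   1.87  0.    0.67  0.67] F [ 0.17 -0.03  0.87] w 0.0002
turn z tool (deg) 20.5  (alt -159.5 )
full turn rotvec deg [ 0.04  0.14 20.5 ]
shift after turn cm [0.74 0.4  1.49]
shift now cm [0.55 0.63 1.49]
```

Emit:
{"fn": "apply_moves", "kwargs": {
  "targets": [0,0,0,0.55,0.63,0,-1,0,0,0,0,0,0,-1]
}}

```text
t: 2.08
eef_pos: [0.5036, -0.2371, 0.0779]
eef_rot: [-2.58, 1.79, 0.001]
wrist_force: [-0.4, -0.0, 0.8]
gripper_width: 0.0002
```

```bash
python3 -c "
from h import *
plan([.5035,-.2362,.062],-90)"
```

```text
t 2.08 tcp [ 0.5036 -0.2371  0.0779] yaw -69.5 tilt [0.   0.08] q [-0.56  0.6   1.87  0.    0.67  0.65] F [-0.37 -0.04  0.77] w 0.0002
turn z tool (deg) 20.5  (alt -159.5 )
full turn rotvec deg [-2.00e-02  8.00e-02  2.05e+01]
shift after turn cm [-0.09  0.01  1.59]
shift now cm [-0.09 -0.02  1.59]
```

Emit:
{"fn": "apply_moves", "kwargs": {
  "targets": [0,0,0,0,0,0.6,-1,0,0,0,0,0,0.5,-1,0,0,0,0,0,0.1,-1,0,0,0,0,0,0,-1]
}}

```text
t: 2.58
eef_pos: [0.5037, -0.2373, 0.0657]
eef_rot: [-2.58, 1.79, -0.0]
wrist_force: [0.2, -0.3, -0.1]
gripper_width: 0.0001
```

Emit:
{"fn": "apply_moves", "kwargs": {
  "targets": [0,0,0,0,0,0.05,-1,0,0,0,0,0,0.05,-1,0,0,0,0,0,0.05,-1,0,0,0,0,0,0.05,-1]
}}

```text
t: 3.08
eef_pos: [0.5039, -0.2372, 0.0638]
eef_rot: [-2.58, 1.79, -0.001]
wrist_force: [-0.8, -1.2, -0.2]
gripper_width: 0.0
```

```bash
python3 -c "
from h import *
plan([.504,-.2365,.060],-90)"
```

```text
t 3.08 tcp [ 0.5039 -0.2372  0.0638] yaw -69.5 tilt [0.07 0.04] q [-0.56  0.62  1.88  0.    0.64  0.65] F [-0.78 -1.2  -0.17] w 0.0
turn z tool (deg) 20.5  (alt -159.5 )
full turn rotvec deg [-0.08  0.03 20.5 ]
shift after turn cm [-0.07 -0.01  0.38]
shift now cm [-0.06 -0.03  0.38]
```

Small steps follow well, so I'll approach with single short calls and watch the force.

Emit:
{"fn": "apply_moves", "kwargs": {
  "targets": [0,0,0,0,0,0.1,-1,0,0,0,0,0,0.1,-1,0,0,0,0,0,0.1,-1]
}}

```text
t: 3.45
eef_pos: [0.5039, -0.2372, 0.0606]
eef_rot: [-2.58, 1.79, -0.001]
wrist_force: [1.3, -0.0, -0.1]
gripper_width: 0.0002
```

Emit:
{"fn": "apply_moves", "kwargs": {
  "targets": [0,0,0,0,0,0.05,-1,0,0,0,0,0,0.05,-1]
}}

```text
t: 3.7
eef_pos: [0.5039, -0.2372, 0.0595]
eef_rot: [-2.58, 1.79, -0.001]
wrist_force: [-0.1, 0.4, -0.5]
gripper_width: 0.0
```

Emit:
{"fn": "apply_moves", "kwargs": {
  "targets": [0,0,0,0,0,0.05,-1,0,0,0,0,0,0.0,-1]
}}

```text
t: 3.95
eef_pos: [0.5039, -0.2372, 0.0591]
eef_rot: [-2.58, 1.79, -0.001]
wrist_force: [-1.5, 0.1, 2.2]
gripper_width: -0.0
```

Emit:
{"fn": "apply_moves", "kwargs": {
  "targets": [0,0,0,0,0,0.05,-1,0,0,0,0,0,0.0,-1]
}}

```text
t: 4.2
eef_pos: [0.5039, -0.2372, 0.0588]
eef_rot: [-2.58, 1.79, -0.001]
wrist_force: [-0.9, 0.5, 2.8]
gripper_width: 0.0001
```

Emit:
{"fn": "apply_moves", "kwargs": {
  "targets": [0,0,0,0,0,0.06,-1,0,0,0,0,0,0.06,-1]
}}

```text
t: 4.45
eef_pos: [0.5039, -0.2373, 0.0577]
eef_rot: [-2.58, 1.79, -0.002]
wrist_force: [-0.9, 0.6, 4.4]
gripper_width: -0.0001
```

Emit:
{"fn": "apply_moves", "kwargs": {
  "targets": [0,0,0,0,0,0.06,-1,0,0,0,0,0,0.06,-1]
}}

```text
t: 4.7
eef_pos: [0.5039, -0.2372, 0.0566]
eef_rot: [-2.58, 1.79, -0.002]
wrist_force: [-0.5, 0.4, 4.1]
gripper_width: -0.0001
```

Emit:
{"fn": "apply_moves", "kwargs": {
  "targets": [0,0,0,0,0,0.06,-1,0,0,0,0,0,0.05,-1]
}}

```text
t: 4.95
eef_pos: [0.5039, -0.2372, 0.0554]
eef_rot: [-2.58, 1.79, -0.002]
wrist_force: [-0.4, -0.1, 3.6]
gripper_width: -0.0003
```

Emit:
{"fn": "apply_moves", "kwargs": {
  "targets": [0,0,0,0,0,0.05,-1,0,0,0,0,0,0.05,-1]
}}

```text
t: 5.2
eef_pos: [0.5039, -0.2372, 0.0541]
eef_rot: [-2.58, 1.79, -0.002]
wrist_force: [0.3, -0.5, 1.9]
gripper_width: 0.0001
```

Emit:
{"fn": "apply_moves", "kwargs": {
  "targets": [0,0,0,0,0,0,-1,0,0,0,0,0,0,-1,0,0,0,0,0,0,-1,0,0,0,0,0,0,-1,0,0,0,0,0,0,-1]
}}

```text
t: 5.82
eef_pos: [0.5039, -0.2372, 0.0538]
eef_rot: [-2.58, 1.79, -0.001]
wrist_force: [-0.8, -0.4, 1.3]
gripper_width: 0.0002
```

Emit:
{"fn": "apply_moves", "kwargs": {
  "targets": [0,0,0,0,0,-0.1,-1,0,0,0,0,0,-0.2,-1,0,0,0,0,0,-0.4,-1,0,0,0,0,0,-1,-1,0,0,0,0,0,-2,-1,0,0,0,0,0,-2,-1]
}}

```text
t: 6.58
eef_pos: [0.5034, -0.237, 0.1127]
eef_rot: [-2.58, 1.79, 0.002]
wrist_force: [0.4, -0.3, -0.0]
gripper_width: 0.0001
```

```bash
python3 -c "
from h import *
plan([.4665,-.063,.12],-90)
im,P=snap('top','top1')
c=im[205:315,255:495,::-1]; cv2.imwrite('pics/c1.png',cv2.resize(c,None,fx=3,fy=3,interpolation=cv2.INTER_CUBIC))
im,P=snap('wrist','wrist2')
"
```

```text
t 6.58 tcp [ 0.5034 -0.237   0.1127] yaw -69.51 tilt [-0.03  0.1 ] q [-0.56  0.55  1.85  0.    0.75  0.65] F [ 0.39 -0.34 -0.05] w 0.0001
turn z tool (deg) 20.49  (alt -159.51 )
full turn rotvec deg [1.000e-02 1.100e-01 2.049e+01]
shift after turn cm [-17.4    3.69  -0.73]
shift now cm [-17.6   -2.63  -0.69]
```

View pics/c1.png

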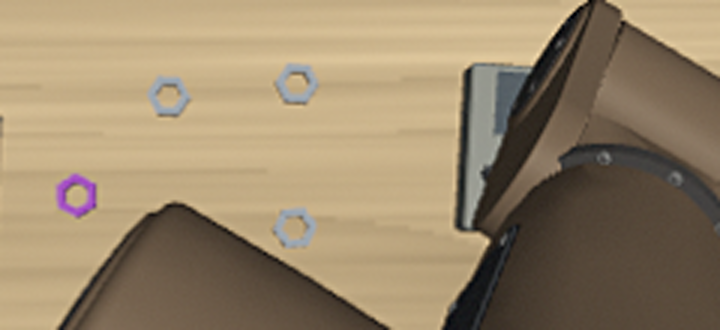

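View pics/wrist2.png

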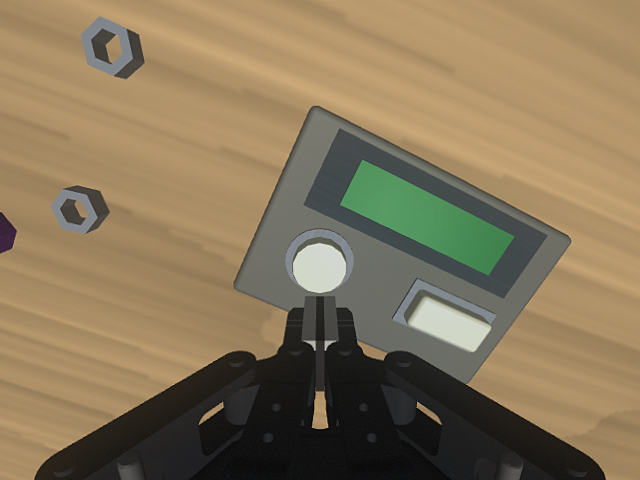

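The round key is up again and the nuts are undisturbed. Now the hex orientations, from the light top face projected onto z = 0.016.

```bash
cat > nut.py <<'E'
from h import *
import sys
def hexes(f,guess=None,show=True):
    im,P=load(f); hsv=cv2.cvtColor(im,cv2.COLOR_BGR2HSV)
    m=((hsv[...,0]>90)&(hsv[...,0]<130)&(hsv[...,1]>12)&(hsv[...,1]<90)&(hsv[...,2]>115)).astype(np.uint8)
    cs,_=cv2.findContours(m,cv2.RETR_EXTERNAL,cv2.CHAIN_APPROX_NONE); out=[]
    for k in cs:
        if cv2.contourArea(k)<60: continue
        x,y,w,h=cv2.boundingRect(k)
        if x<=1 or y<=1 or x+w>=639 or y+h>=479: continue
        X=onz(P,cv2.convexHull(k)[:,0],0.016)[:,:2]
        (cx,cy),r=cv2.minEnclosingCircle((X*1000).astype(np.float32))
        if not 12<r<24: continue
        # dense hull boundary
        H=np.vstack([np.linspace(X[i-1],X[i],20,endpoint=False) for i in range(len(X))])
        M=cv2.moments((X*1e5).astype(np.float32)); c=np.array([M['m10'],M['m01']])/M['m00']/1e5
        th=np.radians(np.arange(0,60,.5)); wd=np.array([np.ptp(X@[np.cos(t),np.sin(t)])+np.ptp(X@[np.cos(t+np.pi/3),np.sin(t+np.pi/3)])+np.ptp(X@[np.cos(t-np.pi/3),np.sin(t-np.pi/3)]) for t in th])
        z=(wd*np.exp(-6j*th)).sum(); fl=(-np.degrees(np.angle(-z))/6)%60
        out.append((c,fl)); print(f,'px',(x+w//2,y+h//2),'c',c.round(4),'flat normal deg mod60',round(fl,1),'meanwidth',(wd.min()/3).round(4),'r',round(r,1))
    return out
if __name__=='__main__':
    for f in sys.argv[1:]: hexes(f)
E
python3 nut.py top0 top1 wrist1 wrist2
```

```text
top0 px (297, 296) c [0.4317 0.071 ] flat normal deg mod60 34.0 meanwidth 0.027 r 14.7
top0 px (353, 281) c [ 0.4666 -0.0613] flat normal deg mod60 3.2 meanwidth 0.027 r 15.2
top0 px (311, 237) c [0.5714 0.0366] flat normal deg mod60 56.6 meanwidth 0.0268 r 15.0
top0 px (354, 233) c [ 0.5801 -0.0647] flat normal deg mod60 55.4 meanwidth 0.0271 r 15.7
top1 px (353, 281) c [ 0.4666 -0.0613] flat normal deg mod60 3.2 meanwidth 0.027 r 15.2
top1 px (311, 237) c [0.5714 0.0366] flat normal deg mod60 56.7 meanwidth 0.027 r 15.0
top1 px (354, 233) c [ 0.5801 -0.0647] flat normal deg mod60 55.4 meanwidth 0.0271 r 15.7
wrist1 px (110, 213) c [ 0.4671 -0.0635] flat normal deg mod60 6.5 meanwidth 0.0293 r 16.6
wrist1 px (141, 68) c [ 0.5814 -0.0668] flat normal deg mod60 55.9 meanwidth 0.0295 r 16.7
wrist2 px (74, 211) c [ 0.4672 -0.0634] flat normal deg mod60 6.2 meanwidth 0.0296 r 16.8
wrist2 px (107, 46) c [ 0.5813 -0.0668] flat normal deg mod60 55.6 meanwidth 0.0296 r 16.9
```

```bash
python3 -c "
from h import *
plan([.467,-.0628,.05],-54)"
```

```text
t 6.67 tcp [ 0.5042 -0.2375  0.1139] yaw -69.5 tilt [ 0.15 -0.01] q [-0.56  0.54  1.85  0.    0.75  0.65] F [-0.76 -0.69 -1.26] w -0.0
turn z tool (deg) -15.5  (alt 164.5 )
full turn rotvec deg [ -0.13  -0.08 -15.5 ]
shift after turn cm [-16.32  -7.26   6.39]
shift now cm [-17.67  -2.62   6.38]
```

Emit:
{"fn": "apply_moves", "kwargs": {
  "targets": [0,0,-7.8,0,0,0,0.2,0,0,-7.7,0,0,0,0.2,0,0,0,-4.1,-1.8,0,0.2,0,0,0,-4.1,-1.8,0.5,0.2,0,0,0,-4.1,-1.8,1,0.2,0,0,0,-4.0,-1.8,1,0.2,0,0,0,0,0,0,0.2]
}}

```text
t: 7.55
eef_pos: [0.4631, -0.0592, 0.0862]
eef_rot: [-2.804, 1.416, -0.003]
wrist_force: [0.4, -0.3, -0.5]
gripper_width: 0.0515
```

```bash
python3 -c "
from h import *
plan([.467,-.0628,.003],-54)
im,P=snap('wrist','wrist3')
";python3 nut.py wrist3
```

```text
t 7.55 tcp [ 0.4631 -0.0592  0.0862] yaw -53.58 tilt [ 0.12 -0.02] q [-0.27  0.5   2.08  0.    0.56  0.67] F [ 0.45 -0.28 -0.46] w 0.0515
turn z tool (deg) 0.42  (alt -179.58 )
full turn rotvec deg [-0.08 -0.08  0.42]
shift after turn cm [ 0.52 -0.1   8.32]
shift now cm [ 0.51 -0.09  8.32]
wrist3 px (328, 259) c [ 0.4671 -0.0633] flat normal deg mod60 6.2 meanwidth 0.0295 r 16.8
wrist3 px (119, 181) c [0.432  0.0697] flat normal deg mod60 38.5 meanwidth 0.0295 r 16.8
wrist3 px (452, 112) c [ 0.5815 -0.0665] flat normal deg mod60 55.8 meanwidth 0.0297 r 17.0
```

View pics/wrist3.png

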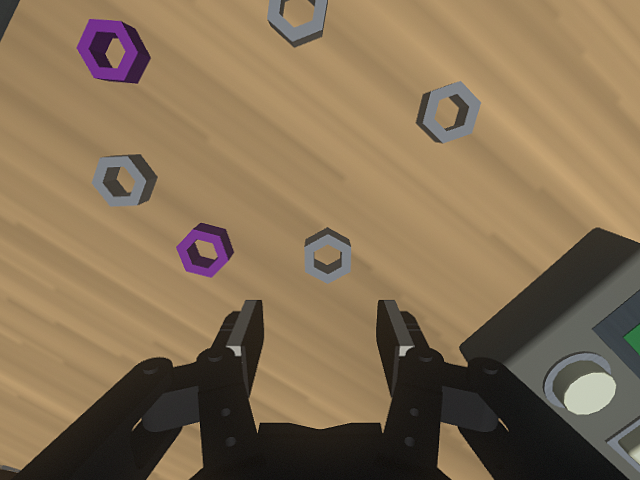

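The nut is centred between the fingers at (328,259), with the grey face square to the jaws. Descending.

Emit:
{"fn": "apply_moves", "kwargs": {
  "targets": [0,0,0.4,0.55,-0.1,0,0.2,0,0,0,0,0,2,0.2,0,0,0,0,0,2,0.2,0,0,0,0,0,2,0.2,0,0,0,0,0,1.2,0.2,0,0,0,0,0,0.4,0.2,0,0,0,0,0,0,0.2]
}}

```text
t: 8.48
eef_pos: [0.4732, -0.0716, 0.0092]
eef_rot: [-2.791, 1.438, -0.016]
wrist_force: [-0.1, 0.2, 0.6]
gripper_width: 0.0511
```

```bash
python3 -c "
from h import *
plan([.467,-.0631,.004],-54)"
```

```text
t 8.47 tcp [ 0.4732 -0.0716  0.0092] yaw -54.53 tilt [ 0.57 -0.17] q [-0.29  0.66  2.1   0.    0.37  0.66] F [-0.11  0.15  0.65] w 0.0511
turn z tool (deg) -0.53  (alt 179.47 )
full turn rotvec deg [-0.37 -0.47 -0.52]
shift after turn cm [-1.05  0.01  0.52]
shift now cm [-1.06  0.02  0.51]
```

Emit:
{"fn": "apply_moves", "kwargs": {
  "targets": [0,0,0,-0.5,0,0,0.2,0,0,0,-0.5,0,0,0.2,0,0,0,0,0,0,0.2,0,0,0,0,0,0,0.2]
}}

```text
t: 8.98
eef_pos: [0.4676, -0.0628, 0.0106]
eef_rot: [-2.791, 1.437, -0.02]
wrist_force: [0.6, -0.9, 0.0]
gripper_width: 0.051
```

```bash
sed -i "s/'w',round/'qd',np.abs(s['qd']).max().round(3),'w',round/" h.py && python3 -c "
from h import *
plan([.467,-.0631,.004],-54)
snap('wrist','wrist4')"; python3 nut.py wrist4
```

```text
t 8.97 tcp [ 0.4676 -0.0628  0.0106] yaw -54.5 tilt [ 0.71 -0.21] q [-0.27  0.65  2.12 -0.    0.36  0.68] F [ 0.61 -0.91  0.03] qd 0.005 w 0.051
turn z tool (deg) -0.5  (alt 179.5 )
full turn rotvec deg [-0.45 -0.58 -0.5 ]
shift after turn cm [-0.01  0.06  0.66]
shift now cm [-0.02  0.07  0.66]
wrist4 px (319, 322) c [ 0.4674 -0.0635] flat normal deg mod60 6.1 meanwidth 0.0296 r 17.0
wrist4 px (504, 105) c [ 0.5815 -0.0665] flat normal deg mod60 55.6 meanwidth 0.0298 r 17.1
```

View pics/wrist4.png

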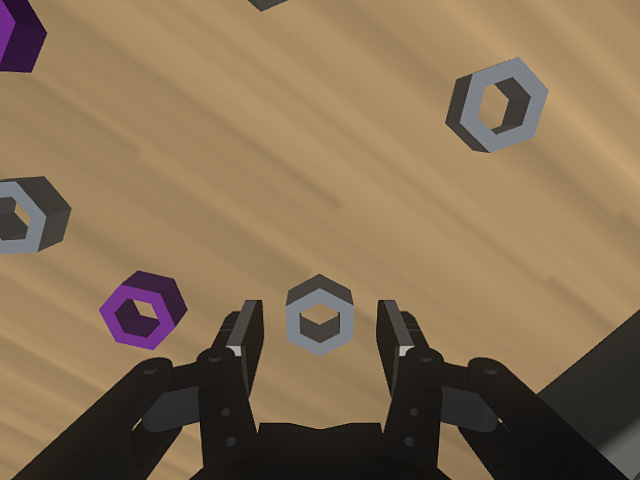

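Emit:
{"fn": "apply_moves", "kwargs": {
  "targets": [-0.4,-0.5,-0.5,0,0.06,0.3,0.2,0,0,0,0,0,0.25,0.2,0,0,0,0,0,0,-1,0,0,0,0,0,0,-1,0,0,0,0,0,0,-1,0,0,0,0,0,0,-1]
}}

```text
t: 9.78
eef_pos: [0.4673, -0.0634, 0.0049]
eef_rot: [-2.799, 1.426, -0.002]
wrist_force: [-0.0, -0.6, 0.3]
gripper_width: 0.0281
```

Emit:
{"fn": "apply_moves", "kwargs": {
  "targets": [0,0,0,0,0,-1,-1,0,0,0,0,0,-3,-1,0,0,0,0,0,-3,-1,0,0,0,0,0,-3,-1,0,0,0,0,0,-1,-1,0,0,0,0,0,0,-1]
}}

```text
t: 10.52
eef_pos: [0.4666, -0.0632, 0.1197]
eef_rot: [2.799, -1.426, 0.001]
wrist_force: [-0.6, 1.1, -1.0]
gripper_width: 0.0279
```

```bash
python3 -c "
from h import *
plan([.445,.2175,.11],-20)
snap('wrist','wrist5')"
```

```text
t 10.53 tcp [ 0.4666 -0.0632  0.1197] yaw -53.98 tilt [ 0.03 -0.02] q [-0.28  0.44  2.05 -0.    0.65  0.67] F [-0.59  1.11 -1.04] qd 0.004 w 0.0279
turn z tool (deg) -33.98  (alt 146.02 )
full turn rotvec deg [-0.000e+00 -3.000e-02 -3.398e+01]
shift after turn cm [-11.63 -25.64   0.97]
shift now cm [-23.98 -14.76   0.96]
```

View pics/wrist5.png

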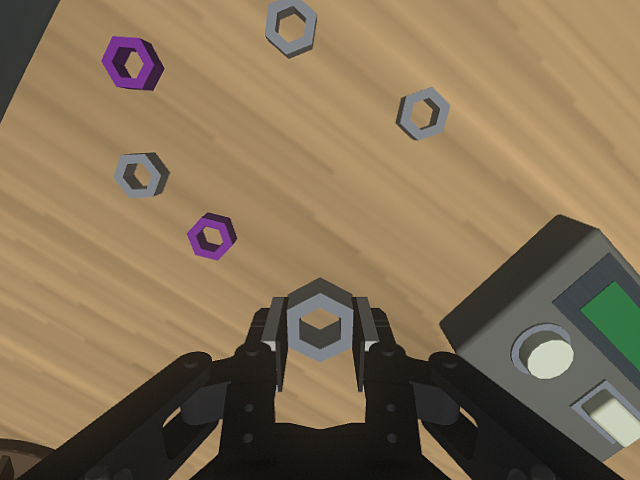

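Emit:
{"fn": "apply_moves", "kwargs": {
  "targets": [0,0,0,-4.6,-2.8,0,-1,0,0,0,-4.6,-2.8,0,-1,0,0,0,-4.6,-2.8,0,-1,0,0,0,-4.6,-2.8,0,-1,0,0,0,-3.2,-2.0,0,-1,0,0,0,-1.6,-1.0,0,-1,0,0,0,-0.8,-0.5,0,-1,0,0,0,0,0,0,-1]
}}

```text
t: 11.58
eef_pos: [0.4416, 0.2245, 0.1101]
eef_rot: [2.79, -1.426, -0.016]
wrist_force: [0.4, 0.1, -0.9]
gripper_width: 0.0283
```

```bash
python3 -c "
from h import *
plan([.445,.2175,.11],-20)
snap('wrist','wrist6')"
```

```text
t 11.57 tcp [0.4416 0.2245 0.1101] yaw -54.15 tilt [-0.76 -0.16] q [0.34 0.49 1.99 0.   0.68 1.28] F [ 0.39  0.08 -0.93] qd 0.009 w 0.0283
turn z tool (deg) -34.15  (alt 145.85 )
full turn rotvec deg [  0.6    0.52 -34.15]
shift after turn cm [0.56 0.54 0.01]
shift now cm [0.77 0.13 0.  ]
```

View pics/wrist6.png

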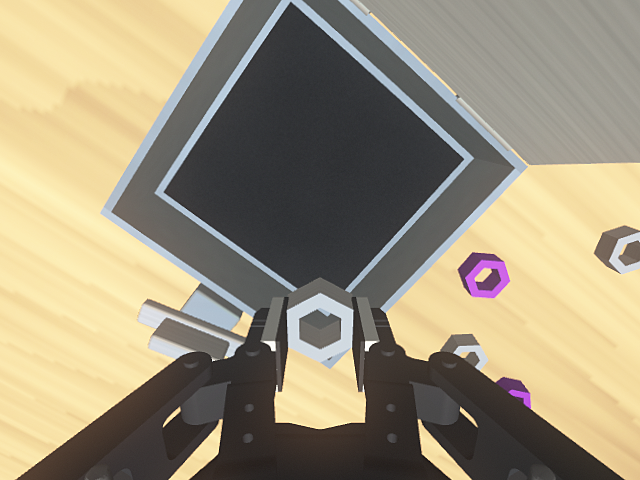

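```bash
python3 -c "
from h import *
im,P=load('wrist6')
X=onz(P,[(103,211),(526,167)],.06);print(X.round(4),(X.mean(0)).round(4))
d=X[0]-X[1]; print(np.degrees(np.arctan2(d[1],d[0]))-135, np.linalg.norm(d))
"
```

```text
[[0.3994 0.3459 0.06  ]
 [0.5575 0.1696 0.06  ]] [0.4785 0.2577 0.06  ]
-3.099859565081516 0.23684263680863987
```

Emit:
{"fn": "apply_moves", "kwargs": {
  "targets": [0,0,-8.5,0,0,0,-1,0,0,-8.5,0,0,0,-1,0,0,-8.5,0,0,0,-1,0,0,-8.5,0,0,0,-1,0,0,0,0,0,0,-1]
}}

```text
t: 12.25
eef_pos: [0.4422, 0.2192, 0.1093]
eef_rot: [3.09, -0.532, -0.023]
wrist_force: [0.8, -0.4, -1.1]
gripper_width: 0.0283
```

```bash
python3 -c "
from h import *
plan([.445,.2175,.02],-20)"
```

```text
t 12.25 tcp [0.4422 0.2192 0.1093] yaw -19.56 tilt [-0.87 -0.22] q [0.33 0.49 1.99 0.   0.68 0.67] F [ 0.77 -0.39 -1.12] qd 0.036 w 0.0283
turn z tool (deg) 0.44  (alt -179.56 )
full turn rotvec deg [0.5  0.75 0.44]
shift after turn cm [0.32 0.06 8.93]
shift now cm [ 0.44 -0.01  8.92]
```

Emit:
{"fn": "apply_moves", "kwargs": {
  "targets": [0.5,0.75,0.4,0.3,0,1.5,-1,0,0,0,0,0,2.5,-1,0,0,0,0,0,2.5,-1,0,0,0,0,0,1.2,-1,0,0,0,0,0,0.6,-1,0,0,0,0,0,0,-1]
}}

```text
t: 13.0
eef_pos: [0.4464, 0.2155, 0.0247]
eef_rot: [-3.087, 0.578, -0.004]
wrist_force: [0.4, 0.9, -0.6]
gripper_width: 0.0281
```

```bash
python3 -c "
from h import *
plan([.445,.2175,.015],-20)"
```

```text
t 13.0 tcp [0.4464 0.2155 0.0247] yaw -21.21 tilt [0.14 0.04] q [ 0.32  0.64  2.05 -0.    0.45  0.69] F [ 0.39  0.92 -0.61] qd 0.008 w 0.0281
turn z tool (deg) -1.21  (alt 178.79 )
full turn rotvec deg [-0.08 -0.12 -1.21]
shift after turn cm [-0.2  -0.14  0.97]
shift now cm [-0.21 -0.13  0.97]
```

Release close to the floor with a partial opening, then rise.

Emit:
{"fn": "apply_moves", "kwargs": {
  "targets": [0,0,0,0,0,0.5,-1,0,0,0,0,0,0.4,-1,0,0,0,0,0,0,0.1,0,0,0,0,0,0,0.1,0,0,0,0,0,0,0.1,0,0,0,0,0,-2,0.1,0,0,0,0,0,-4,0.1,0,0,0,0,0,-3,0.1]
}}

```text
t: 14.0
eef_pos: [0.4459, 0.2154, 0.1073]
eef_rot: [-3.088, 0.579, -0.001]
wrist_force: [1.1, -0.5, 0.0]
gripper_width: 0.047
```

Emit:
{"fn": "apply_moves", "kwargs": {
  "targets": [0,0,0,0,0,-2,0.1,0,0,0,0,0,0,0.1]
}}

```text
t: 14.25
eef_pos: [0.4465, 0.2157, 0.13]
eef_rot: [-3.086, 0.578, -0.007]
wrist_force: [-0.0, -0.3, -0.4]
gripper_width: 0.0467
```

```bash
python3 -c "
from h import *
plan([.432,.0705,.11],-21.5)
snap('wrist','wrist7');snap('top','top7')"; python3 nut.py top7 wrist7
```

```text
t 14.25 tcp [0.4465 0.2157 0.13  ] yaw -21.23 tilt [0.28 0.08] q [ 0.32  0.45  1.98 -0.    0.7   0.69] F [-0.01 -0.34 -0.42] qd 0.018 w 0.0467
turn z tool (deg) 0.27  (alt -179.73 )
full turn rotvec deg [-0.18 -0.23  0.27]
shift after turn cm [ 3.98 14.04  2.  ]
shift now cm [ 3.9  14.06  1.97]
top7 px (297, 296) c [0.4317 0.071 ] flat normal deg mod60 34.0 meanwidth 0.027 r 14.7
top7 px (311, 237) c [0.5714 0.0366] flat normal deg mod60 56.7 meanwidth 0.027 r 15.0
top7 px (354, 233) c [ 0.5801 -0.0647] flat normal deg mod60 55.4 meanwidth 0.0271 r 15.7
wrist7 px (362, 388) c [0.4321 0.07  ] flat normal deg mod60 37.9 meanwidth 0.0291 r 16.5
wrist7 px (522, 369) c [0.5733 0.0359] flat normal deg mod60 56.6 meanwidth 0.0292 r 16.4
wrist7 px (193, 230) c [0.3613 0.2568] flat normal deg mod60 8.4 meanwidth 0.0333 r 21.1
```

View pics/wrist7.png

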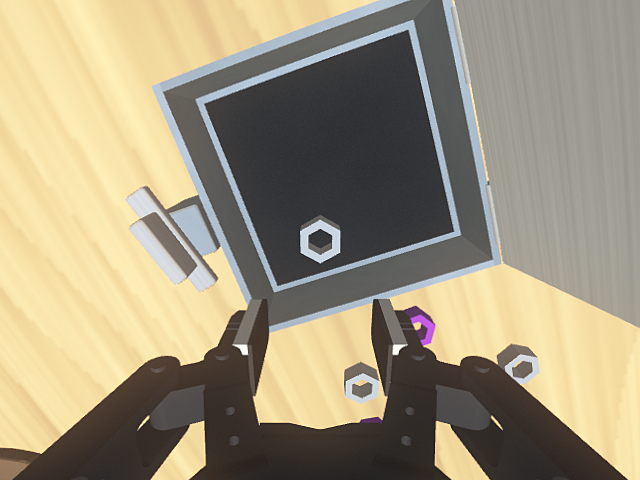

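Emit:
{"fn": "apply_moves", "kwargs": {
  "targets": [0,0,0,1.0,3.7,0,0.2,0,0,0,1.0,3.7,0.3,0.2,0,0,0,1.0,3.5,0.5,0.2,0,0,0,0.6,2.0,0.5,0.2,0,0,0,0.3,1.1,0.5,0.2,0,0,0,0,0,0,0.2,0,0,0,0,0,0,0.2]
}}

```text
t: 15.22
eef_pos: [0.429, 0.0674, 0.1038]
eef_rot: [3.087, -0.577, -0.011]
wrist_force: [-0.4, 0.4, -0.2]
gripper_width: 0.0509
```

```bash
python3 -c "
from h import *
plan([.432,.0700,.03],-22)
snap('wrist','wrist8')"; python3 nut.py wrist8
```

```text
t 15.22 tcp [0.429  0.0674 0.1038] yaw -21.17 tilt [-0.42  0.  ] q [0.   0.43 2.14 0.   0.57 0.37] F [-0.44  0.35 -0.19] qd 0.008 w 0.0509
turn z tool (deg) 0.83  (alt -179.17 )
full turn rotvec deg [0.15 0.39 0.83]
shift after turn cm [ 0.18 -0.35  7.38]
shift now cm [ 0.24 -0.37  7.38]
wrist8 px (565, 335) c [ 0.5815 -0.0664] flat normal deg mod60 56.2 meanwidth 0.0294 r 16.6
wrist8 px (322, 245) c [0.432  0.0697] flat normal deg mod60 38.4 meanwidth 0.0294 r 16.9
wrist8 px (532, 220) c [0.5724 0.0355] flat normal deg mod60 56.8 meanwidth 0.0296 r 16.8
```

Emit:
{"fn": "apply_moves", "kwargs": {
  "targets": [0.15,0.4,0.5,0.2,-0.35,1.5,0.2,0,0,0,0,0,2.5,0.2,0,0,0,0,0,2,0.2,0,0,0,0,0,1,0.2,0,0,0,0,0,0.3,0.2,0,0,0,0,0,0,0.2]
}}

```text
t: 16.02
eef_pos: [0.4337, 0.0733, 0.0302]
eef_rot: [-3.086, 0.583, -0.008]
wrist_force: [-0.3, -0.1, -0.8]
gripper_width: 0.0512
```

```bash
python3 -c "
from h import *
plan([.432,.0700,.004],-22)
snap('wrist','wrist9')"; python3 nut.py wrist9
```

```text
t 16.02 tcp [0.4337 0.0733 0.0302] yaw -21.39 tilt [0.28 0.01] q [0.02 0.59 2.18 0.   0.36 0.39] F [-0.31 -0.12 -0.82] qd 0.004 w 0.0512
turn z tool (deg) 0.61  (alt -179.39 )
full turn rotvec deg [-0.11 -0.26  0.62]
shift after turn cm [-0.03  0.37  2.62]
shift now cm [-0.05  0.37  2.62]
wrist9 px (317, 306) c [0.4321 0.0698] flat normal deg mod60 37.9 meanwidth 0.0294 r 16.8
wrist9 px (603, 270) c [0.5723 0.0356] flat normal deg mod60 56.2 meanwidth 0.0296 r 16.9
```

Emit:
{"fn": "apply_moves", "kwargs": {
  "targets": [0,0,0.5,-0.05,0.36,0,0.2,0,0,0,0,0,0,0.2,0,0,0,0,0,1.2,0.2,0,0,0,0,0,0.8,0.2,0,0,0,0,0,0.4,0.2,0,0,0,0,0,0,0.2]
}}

```text
t: 16.82
eef_pos: [0.4323, 0.0698, 0.0053]
eef_rot: [-3.083, 0.598, -0.01]
wrist_force: [0.4, 0.3, -0.1]
gripper_width: 0.051
```

```bash
python3 -c "
from h import *
plan([.432,.0700,.004],-22)"
```

```text
t 16.82 tcp [0.4323 0.0698 0.0053] yaw -21.94 tilt [0.37 0.01] q [0.01 0.64 2.2  0.   0.29 0.39] F [ 0.37  0.27 -0.15] qd 0.003 w 0.051
turn z tool (deg) 0.06  (alt -179.94 )
full turn rotvec deg [-0.14 -0.34  0.06]
shift after turn cm [-0.04 -0.01  0.13]
shift now cm [-0.04 -0.01  0.13]
```

Emit:
{"fn": "apply_moves", "kwargs": {
  "targets": [0,0,0,0,0,0,-1,0,0,0,0,0,0,-1,0,0,0,0,0,0,-1,0,0,0,0,0,0,-1,0,0,0,0,0,-1,-1,0,0,0,0,0,-3,-1,0,0,0,0,0,-3,-1,0,0,0,0,0,-3,-1]
}}

```text
t: 17.82
eef_pos: [0.4307, 0.0698, 0.1088]
eef_rot: [-3.084, 0.598, -0.005]
wrist_force: [0.2, -0.3, 0.1]
gripper_width: 0.0283
```

```bash
python3 -c "
from h import *
plan([.450,.298,.12],-20)
snap('wrist','wrist10')"
```

```text
t 17.82 tcp [0.4307 0.0698 0.1088] yaw -21.94 tilt [0.18 0.  ] q [0.01 0.42 2.14 0.   0.58 0.39] F [ 0.2  -0.27  0.08] qd 0.699 w 0.0283
turn z tool (deg) -1.94  (alt 178.06 )
full turn rotvec deg [-0.07 -0.17 -1.94]
shift after turn cm [ -6.   -22.11  -1.12]
shift now cm [ -6.74 -21.89  -1.12]
```

View pics/wrist10.png

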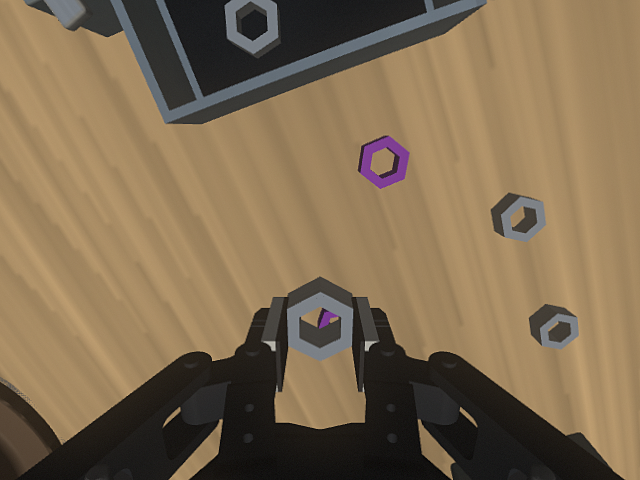

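Emit:
{"fn": "apply_moves", "kwargs": {
  "targets": [0,0,0,-1.5,-4.8,-0.6,-1,0,0,0,-1.5,-4.8,0,-1,0,0,0,-1.5,-4.8,0,-1,0,0,0,-1.0,-3.4,0,-1,0,0,0,-0.6,-2.0,0,-1,0,0,0,-0.4,-1.2,0,-1,0,0,0,0,0,0,-1,0,0,0,0,0,0,-1]
}}

```text
t: 18.88
eef_pos: [0.4507, 0.2945, 0.1234]
eef_rot: [-3.08, 0.601, -0.02]
wrist_force: [0.4, 0.1, -0.4]
gripper_width: 0.0282
```

```bash
python3 -c "
from h import *
plan([.450,.298,.02],-20)"
```

```text
t 18.88 tcp [0.4507 0.2945 0.1234] yaw -22.08 tilt [0.77 0.08] q [ 0.46  0.51  1.89 -0.01  0.73  0.85] F [ 0.45  0.13 -0.4 ] qd 0.003 w 0.0282
turn z tool (deg) -2.08  (alt 177.92 )
full turn rotvec deg [-0.35 -0.69 -2.08]
shift after turn cm [-0.19 -0.3  10.34]
shift now cm [-0.32 -0.23 10.33]
```

Emit:
{"fn": "apply_moves", "kwargs": {
  "targets": [-0.35,-0.7,0,-0.1,-0.1,2,-1,0,0,0,0,0,3,-1,0,0,0,0,0,2.5,-1,0,0,0,0,0,1.5,-1,0,0,0,0,0,0.8,-1,0,0,0,0,0,0,-1]
}}

```text
t: 19.62
eef_pos: [0.4502, 0.2927, 0.0188]
eef_rot: [3.08, -0.608, -0.007]
wrist_force: [-0.5, 1.1, -0.4]
gripper_width: 0.0278
```

```bash
python3 -c "
from h import *
plan([.450,.298,.015],-20)"
```

```text
t 19.62 tcp [0.4502 0.2927 0.0188] yaw -22.33 tilt [-0.26 -0.06] q [0.45 0.68 1.95 0.   0.52 0.84] F [-0.49  1.13 -0.4 ] qd 0.005 w 0.0278
turn z tool (deg) -2.33  (alt 177.67 )
full turn rotvec deg [ 0.15  0.22 -2.33]
shift after turn cm [-0.2  -0.49  0.38]
shift now cm [-0.22 -0.48  0.38]
```

Emit:
{"fn": "apply_moves", "kwargs": {
  "targets": [0,0,0,0,0,0.35,-1,0,0,0,0,0,0,0.1,0,0,0,0,0,0,0.1,0,0,0,0,0,0,0.1,0,0,0,0,0,-2,0.1,0,0,0,0,0,-4,0.1,0,0,0,0,0,-4,0.1,0,0,0,0,0,0,0.1]
}}

```text
t: 20.62
eef_pos: [0.4512, 0.2932, 0.1201]
eef_rot: [-3.082, 0.608, 0.003]
wrist_force: [0.1, 1.2, 0.0]
gripper_width: 0.0469
```

```bash
python3 -c "
from h import *
plan([.573,.0359,.11],-4)
snap('wrist','wrist11');snap('top','top11')"; python3 nut.py top11 wrist11
```

```text
t 20.62 tcp [0.4512 0.2932 0.1201] yaw -22.32 tilt [-0.09  0.03] q [0.45 0.51 1.89 0.   0.74 0.84] F [0.13 1.19 0.03] qd 0.038 w 0.0469
turn z tool (deg) -18.32  (alt 161.68 )
full turn rotvec deg [-1.000e-02  9.000e-02 -1.832e+01]
shift after turn cm [13.94 24.82  1.01]
shift now cm [21.04 19.18  0.97]
top11 px (235, 290) c [0.4478 0.2176] flat normal deg mod60 44.9 meanwidth 0.0295 r 16.2
top11 px (311, 237) c [0.5714 0.0366] flat normal deg mod60 56.7 meanwidth 0.027 r 15.0
top11 px (354, 233) c [ 0.5801 -0.0647] flat normal deg mod60 55.4 meanwidth 0.0271 r 15.7
wrist11 px (199, 332) c [0.3303 0.2592] flat normal deg mod60 7.6 meanwidth 0.0248 r 17.0
wrist11 px (352, 333) c [0.4471 0.2116] flat normal deg mod60 38.6 meanwidth 0.0309 r 17.5
wrist11 px (320, 246) c [0.4507 0.2903] flat normal deg mod60 36.4 meanwidth 0.0307 r 17.4
```

View pics/wrist11.png

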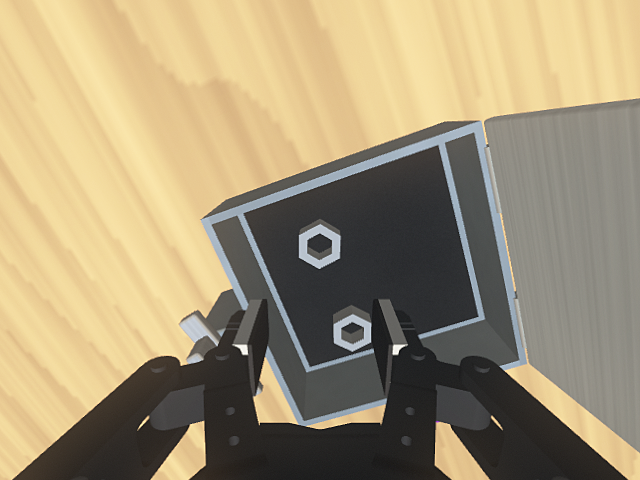

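Emit:
{"fn": "apply_moves", "kwargs": {
  "targets": [0,0,0,1.9,4.7,0,0.2,0,0,0,1.9,4.7,0,0.2,0,0,0,1.9,4.7,0,0.2,0,0,0,1.4,3.5,0,0.2,0,0,-6.3,0,0,0,0.2,0,0,-6.3,0,0,0,0.2,0,0,-6.3,0,0,0,0.2,0,0,0,0,0,0,0.2]
}}

```text
t: 21.72
eef_pos: [0.445, 0.0964, 0.1087]
eef_rot: [3.137, -0.08, -0.032]
wrist_force: [-0.6, 0.1, -0.4]
gripper_width: 0.0516
```

```bash
python3 -c "
from h import *
plan([.573,.0359,.09],-3.4)"
```

```text
t 21.73 tcp [0.445  0.0964 0.1087] yaw -2.92 tilt [-1.18 -0.18] q [ 0.07  0.45  2.08 -0.    0.63  0.12] F [-0.62  0.12 -0.37] qd 0.029 w 0.0516
turn z tool (deg) 0.48  (alt -179.52 )
full turn rotvec deg [0.24 1.17 0.48]
shift after turn cm [13.14  5.28  1.87]
shift now cm [13.13  5.38  1.63]
```

Emit:
{"fn": "apply_moves", "kwargs": {
  "targets": [0.2,1.2,0.5,0,0,0,0.2,0,0,0,4.5,1.8,0,0.2,0,0,0,4,1.7,0.4,0.2,0,0,0,2.6,1.0,0.5,0.2,0,0,0,1.4,0.5,0.5,0.2,0,0,0,0.5,0.2,0.2,0.2,0,0,0,0,0,0,0.2]
}}

```text
t: 22.6
eef_pos: [0.572, 0.0354, 0.0897]
eef_rot: [3.139, -0.112, -0.001]
wrist_force: [-0.2, 0.2, 0.7]
gripper_width: 0.0515
```

```bash
python3 -c "
from h import *
plan([.573,.0359,.03],-3.4)
snap('wrist','wrist12')"; python3 nut.py wrist12
```

```text
t 22.6 tcp [0.572  0.0354 0.0897] yaw -4.08 tilt [-0.03 -0.02] q [-0.05  0.6   1.82 -0.    0.72  0.02] F [-0.15  0.22  0.67] qd 0.013 w 0.0515
turn z tool (deg) -0.68  (alt 179.32 )
full turn rotvec deg [ 0.02  0.03 -0.68]
shift after turn cm [ 0.1  -0.05  5.97]
shift now cm [ 0.1  -0.06  5.97]
wrist12 px (341, 382) c [ 0.5816 -0.0664] flat normal deg mod60 55.7 meanwidth 0.0294 r 16.8
wrist12 px (318, 257) c [0.5723 0.0355] flat normal deg mod60 56.2 meanwidth 0.0293 r 16.8
```

Emit:
{"fn": "apply_moves", "kwargs": {
  "targets": [0,0,0,0,0,1.5,0.2,0,0,0,0,0,2.5,0.2,0,0,0,0,0,2,0.2,0,0,0,0,0,1.2,0.2,0,0,0,0,0,0.5,0.2,0,0,0,0,0,0,0.2]
}}

```text
t: 23.4
eef_pos: [0.5694, 0.0372, 0.0091]
eef_rot: [3.139, -0.109, -0.002]
wrist_force: [0.4, 0.2, 0.4]
gripper_width: 0.0513
```

```bash
python3 -c "
from h import *
plan([.5723,.0355,.0045],-3.8)"
```

```text
t 23.4 tcp [0.5694 0.0372 0.0091] yaw -3.98 tilt [-0.06 -0.02] q [-0.05  0.72  1.87 -0.    0.55  0.02] F [0.4  0.21 0.36] qd 0.003 w 0.0513
turn z tool (deg) -0.18  (alt 179.82 )
full turn rotvec deg [ 0.02  0.06 -0.18]
shift after turn cm [0.3  0.15 0.46]
shift now cm [0.3  0.15 0.46]
```

Emit:
{"fn": "apply_moves", "kwargs": {
  "targets": [0,0,0,0.3,0.15,0.2,0.2,0,0,0,0,0,0,0.2,0,0,0,0,0,0.2,0.2,0,0,0,0,0,0,-1,0,0,0,0,0,0,-1,0,0,0,0,0,0,-1,0,0,0,0,0,0,-1]
}}

```text
t: 24.28
eef_pos: [0.5734, 0.0354, 0.0067]
eef_rot: [3.139, -0.109, 0.003]
wrist_force: [0.6, 0.1, 0.0]
gripper_width: 0.0283
```

Emit:
{"fn": "apply_moves", "kwargs": {
  "targets": [0,0,0,0,0,-1,-1,0,0,0,0,0,-3,-1,0,0,0,0,0,-3,-1,0,0,0,0,0,-3,-1,0,0,0,0,0,-1,-1,0,0,0,0,0,0,-1]
}}

```text
t: 25.02
eef_pos: [0.5727, 0.0354, 0.1214]
eef_rot: [3.139, -0.109, 0.003]
wrist_force: [-0.6, 0.4, -0.6]
gripper_width: 0.0278
```

```bash
python3 -c "
from h import *
plan([.495,.100,.12],-3.4)
snap('wrist','wrist13')"
```

```text
t 25.02 tcp [0.5727 0.0354 0.1214] yaw -3.98 tilt [ 0.09 -0.03] q [-0.05  0.55  1.8  -0.    0.79  0.02] F [-0.64  0.36 -0.64] qd 0.004 w 0.0278
turn z tool (deg) -0.58  (alt 179.42 )
full turn rotvec deg [ 0.02 -0.1  -0.58]
shift after turn cm [-8.14 -5.99  0.14]
shift now cm [-8.21 -5.9   0.12]
```

View pics/wrist13.png

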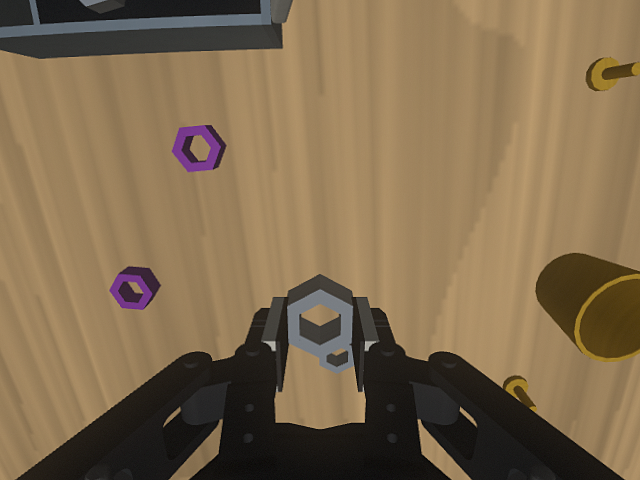

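Emit:
{"fn": "apply_moves", "kwargs": {
  "targets": [0,0,0,-3.8,-2.8,0,-1,0,0,0,-2.6,-2.2,0,-1,0,0,0,-1.4,-1.5,0,-1,0,0,0,-0.3,-3.5,0,-1,0,0,0,-0.3,-3.5,0,-1,0,0,0,-0.1,-2.2,0,-1,0,0,0,0,-1.2,0,-1,0,0,0,0,0,0,-1]
}}

```text
t: 26.08
eef_pos: [0.4969, 0.2146, 0.1141]
eef_rot: [3.138, -0.112, -0.012]
wrist_force: [-0.3, 0.0, -0.1]
gripper_width: 0.0284
```

```bash
python3 -c "
from h import *
plan([.495,.2157,.02],-3.4)"
```

```text
t 26.07 tcp [0.4969 0.2146 0.1141] yaw -4.07 tilt [-0.43 -0.1 ] q [0.29 0.53 1.88 0.   0.74 0.36] F [-0.29  0.02 -0.15] qd 0.008 w 0.0284
turn z tool (deg) -0.67  (alt 179.33 )
full turn rotvec deg [ 0.13  0.42 -0.67]
shift after turn cm [-0.2  -0.1   9.41]
shift now cm [-0.13 -0.11  9.42]
```

Emit:
{"fn": "apply_moves", "kwargs": {
  "targets": [0,0,0,0,0,2,-1,0,0,0,0,0,3,-1,0,0,0,0,0,2.2,-1,0,0,0,0,0,1.3,-1,0,0,0,0,0,0.5,-1,0,0,0,0,0,0,-1]
}}

```text
t: 26.82
eef_pos: [0.4976, 0.2107, 0.0217]
eef_rot: [3.137, -0.117, -0.01]
wrist_force: [0.3, 0.9, -1.5]
gripper_width: 0.0283
```

```bash
python3 -c "
from h import *
plan([.495,.2157,.015],-3.4)"
```

```text
t 26.82 tcp [0.4976 0.2107 0.0217] yaw -4.28 tilt [-0.39 -0.11] q [ 0.28  0.68  1.94 -0.    0.54  0.35] F [ 0.28  0.93 -1.48] qd 0.006 w 0.0283
turn z tool (deg) -0.88  (alt 179.12 )
full turn rotvec deg [ 0.14  0.38 -0.87]
shift after turn cm [-0.29 -0.48  0.67]
shift now cm [-0.29 -0.48  0.68]
```

Emit:
{"fn": "apply_moves", "kwargs": {
  "targets": [0,0,0,0,0,0.5,-1,0,0,0,0,0,0,-0.15,0,0,0,0,0,0,-0.15,0,0,0,0,0,0,-0.15,0,0,0,0,0,-2,-0.15,0,0,0,0,0,-4,-0.1,0,0,0,0,0,-4,0.1,0,0,0,0,0,0,0.1]
}}

```text
t: 27.82
eef_pos: [0.4987, 0.2112, 0.121]
eef_rot: [3.138, -0.116, -0.007]
wrist_force: [-0.3, -0.4, -0.1]
gripper_width: 0.0472
```

```bash
python3 -c "
from h import *
plan([.50,.09,.11],-4.2)
snap('wrist','wrist14');snap('top','top14')"; python3 nut.py top14 wrist14
```

```text
t 27.82 tcp [0.4987 0.2112 0.121 ] yaw -4.25 tilt [-0.25 -0.07] q [ 0.28  0.52  1.87 -0.    0.75  0.35] F [-0.28 -0.35 -0.12] qd 0.037 w 0.0472
turn z tool (deg) -0.05  (alt 179.95 )
full turn rotvec deg [ 0.09  0.24 -0.05]
shift after turn cm [ 1.02 12.08  1.1 ]
shift now cm [ 1.03 12.07  1.12]
top14 px (354, 233) c [ 0.5801 -0.0647] flat normal deg mod60 55.4 meanwidth 0.0271 r 15.7
wrist14 px (58, 206) c [0.31   0.2538] flat normal deg mod60 11.8 meanwidth 0.0288 r 23.7
wrist14 px (110, 199) c [0.3519 0.256 ] flat normal deg mod60 9.6 meanwidth 0.0342 r 21.5
```

View pics/wrist14.png

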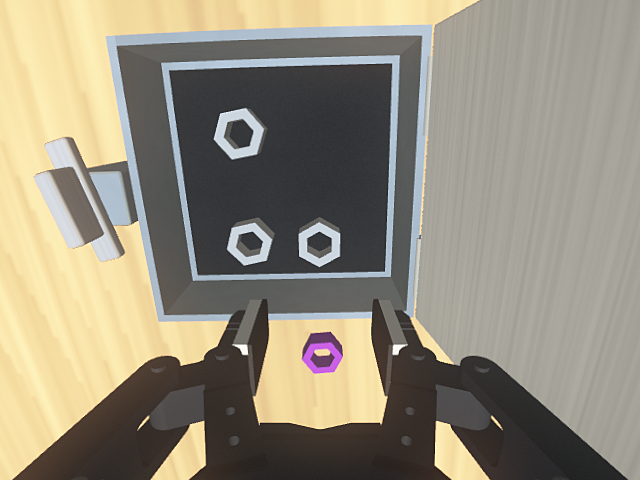

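Emit:
{"fn": "apply_moves", "kwargs": {
  "targets": [0,0,0,0,4.0,0,0.2,0,0,0,0,4.5,0,0.2,0,0,0,0.8,4.5,0,0.2,0,0,0,1.8,4.5,0.3,0.2,0,0,0,2.0,4.0,0.5,0.2,0,0,0,1.5,2.6,0.6,0.2,0,0,0,0.8,1.4,0.6,0.2,0,0,0,0,0,0,0.2]
}}

```text
t: 28.92
eef_pos: [0.5444, -0.0555, 0.0879]
eef_rot: [3.137, -0.114, -0.037]
wrist_force: [-0.0, 0.0, -0.0]
gripper_width: 0.0514
```

```bash
python3 -c "
from h import *
plan([.5815,-.0665,.09],-4.2)
snap('wrist','wrist15')"; python3 nut.py wrist15
```

```text
t 28.93 tcp [ 0.5444 -0.0555  0.0879] yaw -4.15 tilt [-1.35 -0.06] q [-0.22  0.58  1.87 -0.01  0.71 -0.14] F [-0.03  0.02 -0.03] qd 0.014 w 0.0514
turn z tool (deg) 0.05  (alt -179.95 )
full turn rotvec deg [0.16 1.35 0.05]
shift after turn cm [ 3.78  0.82 -0.21]
shift now cm [ 3.77  0.83 -0.3 ]
wrist15 px (378, 270) c [ 0.5815 -0.0665] flat normal deg mod60 55.5 meanwidth 0.0295 r 16.9
```

Emit:
{"fn": "apply_moves", "kwargs": {
  "targets": [0.15,1.3,0,0,0,0,0.2,0,0,0,0,0,0,0.2,0,0,0,1.8,0.4,0,0.2,0,0,0,1.2,0.2,0,0.2,0,0,0,0.6,0.1,0,0.2,0,0,0,0,0,0,0.2]
}}

```text
t: 29.72
eef_pos: [0.5793, -0.0607, 0.0892]
eef_rot: [-3.14, 0.106, -0.001]
wrist_force: [-0.5, -0.1, 0.2]
gripper_width: 0.0513
```

```bash
python3 -c "
from h import *
plan([.5815,-.0665,.03],-4.2)"
```

```text
t 29.73 tcp [ 0.5793 -0.0607  0.0892] yaw -3.85 tilt [0.05 0.01] q [-0.22  0.61  1.8   0.    0.73 -0.15] F [-0.51 -0.12  0.2 ] qd 0.009 w 0.0513
turn z tool (deg) 0.35  (alt -179.65 )
full turn rotvec deg [-0.02 -0.05  0.35]
shift after turn cm [0.26 0.57 5.92]
shift now cm [0.25 0.57 5.92]
```

Emit:
{"fn": "apply_moves", "kwargs": {
  "targets": [0,0,0.3,0.25,0.55,0,0.2,0,0,0,0,0,0,0.2,0,0,0,0,0,2,0.2,0,0,0,0,0,2.2,0.2,0,0,0,0,0,1.8,0.2,0,0,0,0,0,1.0,0.2,0,0,0,0,0,0.5,0.2,0,0,0,0,0,0,0.2]
}}

```text
t: 30.72
eef_pos: [0.581, -0.0669, 0.0124]
eef_rot: [-3.139, 0.116, -0.002]
wrist_force: [0.3, 0.4, -0.9]
gripper_width: 0.0516
```

```bash
python3 -c "
from h import *
plan([.5815,-.0665,.0045],-4.2);snap('wrist','wrist16')"; python3 nut.py wrist16
```

```text
t 30.73 tcp [ 0.581  -0.0669  0.0124] yaw -4.22 tilt [0.08 0.  ] q [-0.23  0.73  1.83  0.    0.58 -0.15] F [ 0.28  0.44 -0.88] qd 0.005 w 0.0516
turn z tool (deg) -0.02  (alt 179.98 )
full turn rotvec deg [-0.01 -0.08 -0.02]
shift after turn cm [ 0.05 -0.05  0.79]
shift now cm [ 0.05 -0.05  0.79]
wrist16 px (318, 316) c [ 0.5815 -0.0664] flat normal deg mod60 55.9 meanwidth 0.0295 r 16.9
```

Emit:
{"fn": "apply_moves", "kwargs": {
  "targets": [0,0,0,0,0,0.4,0.2,0,0,0,0,0,0.3,0.2,0,0,0,0,0,0,0.2,0,0,0,0,0,0,-1,0,0,0,0,0,0,-1,0,0,0,0,0,0,-1,0,0,0,0,0,0,-1]
}}

```text
t: 31.65
eef_pos: [0.5818, -0.0671, 0.0067]
eef_rot: [3.139, -0.116, 0.006]
wrist_force: [0.4, 0.2, 0.5]
gripper_width: 0.0283
```

Emit:
{"fn": "apply_moves", "kwargs": {
  "targets": [0,0,0,0,0,-1,-1,0,0,0,0,0,-3,-1,0,0,0,0,0,-3,-1,0,0,0,0,0,-3,-1,0,0,0,0,0,-1,-1,0,0,0,0,0,0,-1]
}}

```text
t: 32.4
eef_pos: [0.581, -0.0669, 0.1214]
eef_rot: [3.139, -0.115, 0.006]
wrist_force: [0.8, 0.5, -0.6]
gripper_width: 0.0278
```

```bash
python3 -c "
from h import *
plan([.495,.09,.12],-4.2)
snap('wrist','wrist17');snap('top','top17')"; python3 nut.py top17
```

```text
t 32.4 tcp [ 0.581  -0.0669  0.1214] yaw -4.21 tilt [ 0.22 -0.02] q [-0.23  0.56  1.77  0.    0.8  -0.15] F [ 0.84  0.5  -0.6 ] qd 0.006 w 0.0278
turn z tool (deg) -0.01  (alt 179.99 )
full turn rotvec deg [ 0.01 -0.22 -0.01]
shift after turn cm [ -9.72 -15.02   0.14]
shift now cm [ -9.73 -15.02   0.1 ]
top17 px (235, 289) c [0.4484 0.2172] flat normal deg mod60 38.6 meanwidth 0.0308 r 16.8
top17 px (202, 288) c [0.4513 0.2948] flat normal deg mod60 39.2 meanwidth 0.0305 r 17.0
top17 px (236, 268) c [0.4996 0.2131] flat normal deg mod60 54.4 meanwidth 0.0305 r 17.0
```

View pics/wrist17.png

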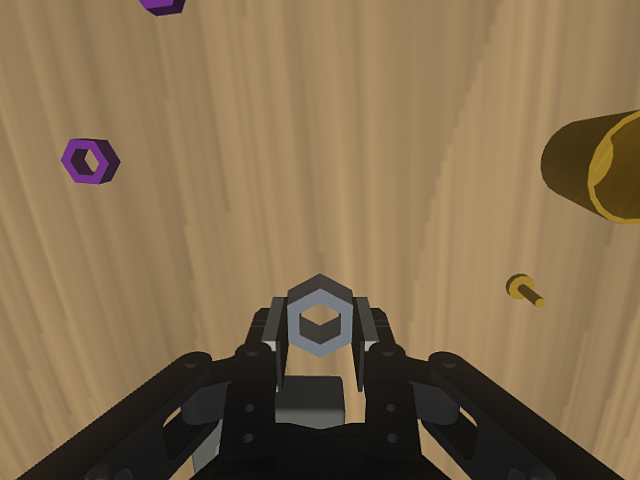

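Emit:
{"fn": "apply_moves", "kwargs": {
  "targets": [0,0,0,-3,-4.5,0,-1,0,0,0,-3,-5,0,-1,0,0,0,-2.4,-5,0,-1,0,0,0,-1.0,-5,0,-1,0,0,0,-0.8,-5,0,-1,0,0,0,-0.6,-4.5,0,-1,0,0,0,-0.3,-2.8,0,-1,0,0,0,0,-1.4,0,-1]
}}

```text
t: 33.5
eef_pos: [0.4891, 0.2807, 0.1107]
eef_rot: [3.136, -0.12, -0.018]
wrist_force: [1.3, -0.4, -1.3]
gripper_width: 0.028
```

Emit:
{"fn": "apply_moves", "kwargs": {
  "targets": [0,0,0,0,0,0,-1,0,0,0,0,0,0,-1]
}}

```text
t: 33.75
eef_pos: [0.4888, 0.2799, 0.1095]
eef_rot: [3.135, -0.12, -0.021]
wrist_force: [-0.2, 0.7, -0.7]
gripper_width: 0.0277
```

```bash
python3 -c "
from h import *
plan([.497,.287,.02],-3.4)"
```

```text
t 33.75 tcp [0.4888 0.2799 0.1095] yaw -4.38 tilt [-0.76 -0.22] q [0.4  0.56 1.82 0.   0.77 0.48] F [-0.25  0.66 -0.67] qd 0.006 w 0.0277
turn z tool (deg) -0.98  (alt 179.02 )
full turn rotvec deg [ 0.27  0.74 -0.97]
shift after turn cm [ 0.77 -0.75  8.95]
shift now cm [ 0.88 -0.81  8.94]
```

Emit:
{"fn": "apply_moves", "kwargs": {
  "targets": [0.3,0.7,0,0.9,-0.8,0,-1,0,0,0,0,0,0,-1,0,0,0,0,0,2,-1,0,0,0,0,0,2.6,-1,0,0,0,0,0,2.0,-1,0,0,0,0,0,1.2,-1,0,0,0,0,0,0.5,-1,0,0,0,0,0,0,-1]
}}

```text
t: 34.75
eef_pos: [0.5016, 0.2848, 0.0254]
eef_rot: [-3.137, 0.127, -0.005]
wrist_force: [-0.4, 0.8, -1.2]
gripper_width: 0.0281
```

```bash
python3 -c "
from h import *
plan([.497,.287,.015],-3.4)"
```

```text
t 34.75 tcp [0.5016 0.2848 0.0254] yaw -4.65 tilt [0.18 0.1 ] q [0.4  0.7  1.85 0.   0.59 0.48] F [-0.42  0.76 -1.22] qd 0.006 w 0.0281
turn z tool (deg) -1.25  (alt 178.75 )
full turn rotvec deg [-0.12 -0.17 -1.25]
shift after turn cm [-0.47 -0.19  1.04]
shift now cm [-0.47 -0.18  1.04]
```

Emit:
{"fn": "apply_moves", "kwargs": {
  "targets": [0,0,0,0,0,0.5,-1,0,0,0,0,0,0.4,-1,0,0,0,0,0,0,-0.15,0,0,0,0,0,0,-0.15,0,0,0,0,0,0,-0.15,0,0,0,0,0,-2,-0.15,0,0,0,0,0,-4,-0.15,0,0,0,0,0,-3,-0.15]
}}

```text
t: 35.75
eef_pos: [0.5009, 0.2846, 0.1078]
eef_rot: [-3.138, 0.127, -0.002]
wrist_force: [-0.6, -0.7, -0.5]
gripper_width: 0.0364
```

Emit:
{"fn": "apply_moves", "kwargs": {
  "targets": [0,0,0,0,0,-2,-0.5,0,0,0,0,0,0,-1,0,0,0,0,0,0,-1]
}}

```text
t: 36.12
eef_pos: [0.5013, 0.2847, 0.13]
eef_rot: [-3.136, 0.127, -0.007]
wrist_force: [-0.5, 0.3, 0.5]
gripper_width: 0.0002
```

```bash
python3 -c "
from h import *
plan([.497,.287,.015],-3.4)
snap('wrist','wrist18')"
```

```text
t 36.12 tcp [0.5013 0.2847 0.13  ] yaw -4.64 tilt [0.27 0.14] q [0.4  0.54 1.79 0.   0.81 0.48] F [-0.54  0.26  0.49] qd 0.002 w 0.0002
turn z tool (deg) -1.24  (alt 178.76 )
full turn rotvec deg [-0.16 -0.26 -1.24]
shift after turn cm [-0.44 -0.2  11.5 ]
shift now cm [-0.5  -0.16 11.5 ]
```

View pics/wrist18.png

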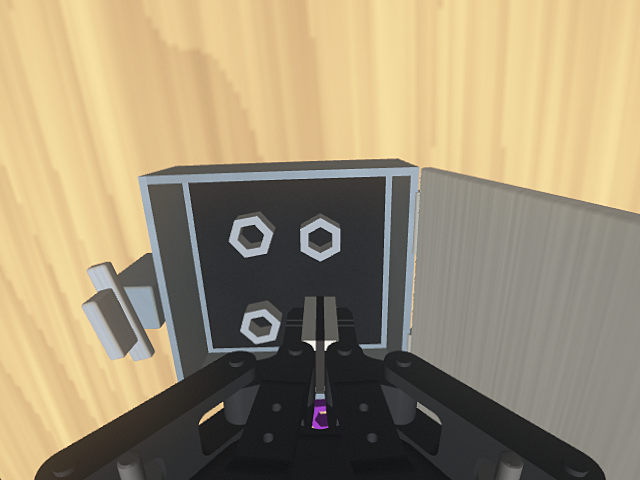

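All four steel nuts are in the box. Two are at (250,236) and (320,238), one is at (261,324), and the fourth is partly hidden behind the fingers. Next I go up and over, behind the lid, to close it.

Emit:
{"fn": "apply_moves", "kwargs": {
  "targets": [0,0,0,0,0,-3,-1,0,0,0,0,0,-4,-1,0,0,0,0,0,-4,-1,0,0,0,0,0,-3,-1,0,0,0,0,0,0,-1]
}}

```text
t: 36.8
eef_pos: [0.5001, 0.2841, 0.2679]
eef_rot: [3.137, -0.127, -0.007]
wrist_force: [-0.6, 0.7, -0.7]
gripper_width: -0.0
```

```bash
python3 -c "
from h import *
plan([.64,.25,.27],-3)
snap('wrist','wrist19')
im,P=snap('side','side19')
cv2.imwrite('pics/s19.png',cv2.resize(im[200:440,220:470,::-1],None,fx=2.5,fy=2.5))"
```

```text
t 36.8 tcp [0.5001 0.2841 0.2679] yaw -4.65 tilt [-0.26 -0.08] q [0.4  0.39 1.63 0.   1.13 0.48] F [-0.58  0.71 -0.73] qd 0.044 w -0.0
turn z tool (deg) -1.65  (alt 178.35 )
full turn rotvec deg [ 0.1   0.25 -1.65]
shift after turn cm [14.15  2.67 -0.21]
shift now cm [14.22  2.26 -0.27]
```

View pics/wrist19.png

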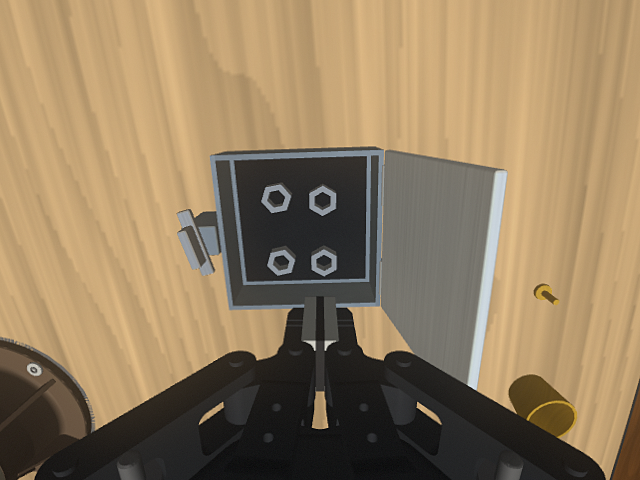

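View pics/s19.png

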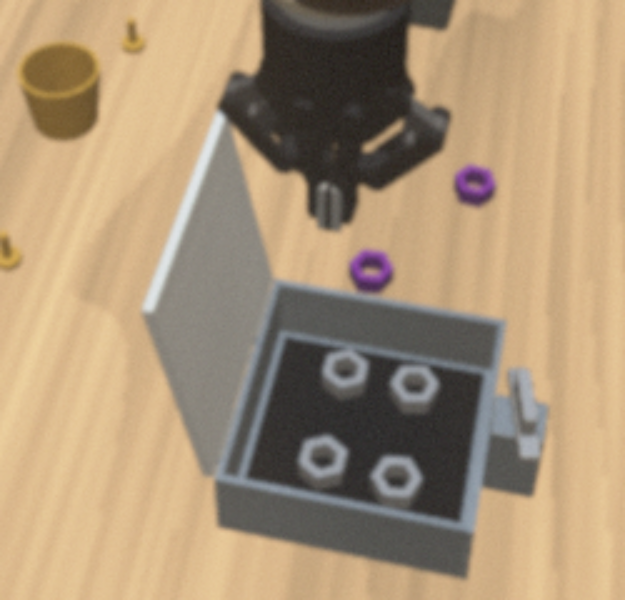

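The picture shows all four nuts lying flat in the box: wrist (276,198), (322,200), (282,262) and (324,262). I'll turn the jaw axis along the box's y, so the linkage clears the lid, then go behind it.

Emit:
{"fn": "apply_moves", "kwargs": {
  "targets": [0,0,10.5,0,0,-0.3,-1,0,0,10.5,0,0,0,-1,0,0,10.5,0,0,0,-1,0,0,10.5,0,0,0,-1,0,0,10.5,0,0,0,-1,0,0,10.5,0,0,0,-1,0,0,10.5,0,0,0,-1,0,0,10.5,0,0,0,-1]
}}

```text
t: 37.9
eef_pos: [0.4959, 0.2821, 0.2525]
eef_rot: [2.187, -2.212, -0.02]
wrist_force: [0.3, 0.3, -0.0]
gripper_width: 0.0002
```

```bash
python3 -c "
from h import *
plan([.65,.25,.275],-93)"
```

```text
t 37.9 tcp [0.4959 0.2821 0.2525] yaw -90.64 tilt [-1.76 -0.72] q [0.4  0.4  1.65 0.   1.12 1.98] F [ 0.31  0.26 -0.01] qd 1.488 w 0.0002
turn z tool (deg) 2.36  (alt -177.64 )
full turn rotvec deg [ 1.74 -0.78  2.35]
shift after turn cm [  2.4  -15.56  -2.25]
shift now cm [  3.06 -15.37  -2.68]
```

Emit:
{"fn": "apply_moves", "kwargs": {
  "targets": [0,0,0,0,0,-1.5,-1,1.7,-0.8,0,0,0,-1.5,-1,0,0,0,0,0,0,-1,0,0,0,0.6,-3.5,0,-1,0,0,0,0.8,-4.5,0,-1,0,0,0,0.8,-4,0,-1,0,0,0,0.4,-2.4,0,-1,0,0,0,0,-1,0,-1]
}}

```text
t: 38.9
eef_pos: [0.6537, 0.2556, 0.2824]
eef_rot: [-2.229, 2.214, 0.003]
wrist_force: [-0.1, 0.4, 0.5]
gripper_width: -0.0001
```

```bash
python3 -c "
from h import *
plan([.65,.25,.19],-93)
snap('wrist','wrist20')"
```

```text
t 38.9 tcp [0.6537 0.2556 0.2824] yaw -89.59 tilt [-0.06  0.07] q [0.28 0.57 1.28 0.   1.29 1.84] F [-0.13  0.45  0.48] qd 0.214 w -0.0001
turn z tool (deg) 3.41  (alt -176.59 )
full turn rotvec deg [0.06 0.07 3.41]
shift after turn cm [0.58 0.34 9.24]
shift now cm [0.57 0.37 9.24]
```

View pics/wrist20.png

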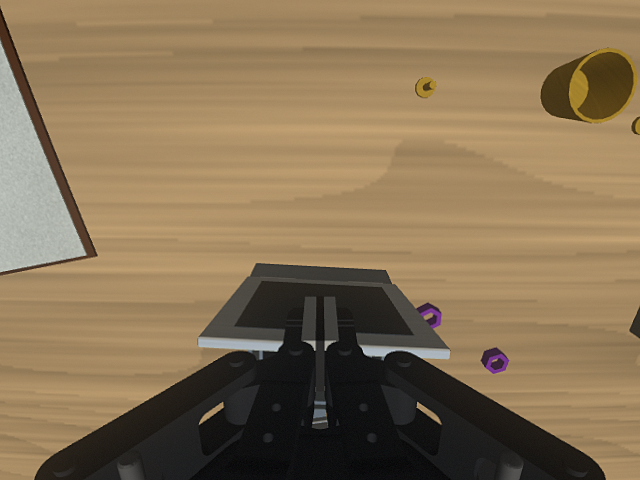

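Emit:
{"fn": "apply_moves", "kwargs": {
  "targets": [0,0,3,0,0,0,-1,0,0,0,0,0,2,-1,0,0,0,0,0,3,-1,0,0,0,0,0,2.2,-1,0,0,0,0,0,1.2,-1,0,0,0,0,0,0.5,-1,0,0,0,0,0,0,-1]
}}

```text
t: 39.83
eef_pos: [0.65, 0.2584, 0.1934]
eef_rot: [-2.175, 2.264, 0.002]
wrist_force: [1.0, 0.2, 0.1]
gripper_width: -0.0002
```

```bash
python3 -c "
from h import *
plan([.60,.253,.19],-93)"
```

```text
t 39.83 tcp [0.65   0.2584 0.1934] yaw -92.28 tilt [0.05 0.13] q [0.28 0.63 1.4  0.   1.11 1.89] F [1.   0.17 0.13] qd 0.01 w -0.0002
turn z tool (deg) 0.72  (alt -179.28 )
full turn rotvec deg [-0.05  0.13  0.72]
shift after turn cm [0.81 4.96 0.34]
shift now cm [0.74 4.97 0.33]
```

Emit:
{"fn": "apply_moves", "kwargs": {
  "targets": [0,0,0,0.3,1.5,0,-1,0,0,0,0.2,1.5,0,-1,0,0,0,0,1.2,0,-1,0,0,0,0,0.8,0,-1,0,0,0,0,0.8,0,-1,0,0,0,0,0.8,0,-1]
}}

```text
t: 40.58
eef_pos: [0.5842, 0.2566, 0.1976]
eef_rot: [-2.169, 2.258, -0.006]
wrist_force: [2.8, 0.2, 1.6]
gripper_width: -0.0002
```

Emit:
{"fn": "apply_moves", "kwargs": {
  "targets": [0,0,0,0,1,0,-1,0,0,0,0,1,0,-1,0,0,0,0,1,0.1,-1,0,0,0,0,1,0.1,-1]
}}

```text
t: 41.08
eef_pos: [0.5415, 0.2585, 0.1947]
eef_rot: [-2.169, 2.258, -0.005]
wrist_force: [3.1, 0.2, -1.4]
gripper_width: 0.0002
```

```bash
python3 -c "
from h import *
plan([.505,.253,.177],-93)
im,P=snap('side','side21')
cv2.imwrite('pics/s21.png',cv2.resize(im[150:440,220:470,::-1],None,fx=2,fy=2))"
```

```text
t 41.08 tcp [0.5415 0.2585 0.1947] yaw -92.28 tilt [0.58 0.28] q [0.33 0.49 1.67 0.   0.97 1.94] F [ 3.12  0.22 -1.38] qd 0.205 w 0.0002
turn z tool (deg) 0.72  (alt -179.28 )
full turn rotvec deg [-0.56  0.31  0.72]
shift after turn cm [0.74 3.62 1.77]
shift now cm [0.7  3.64 1.73]
```

View pics/s21.png

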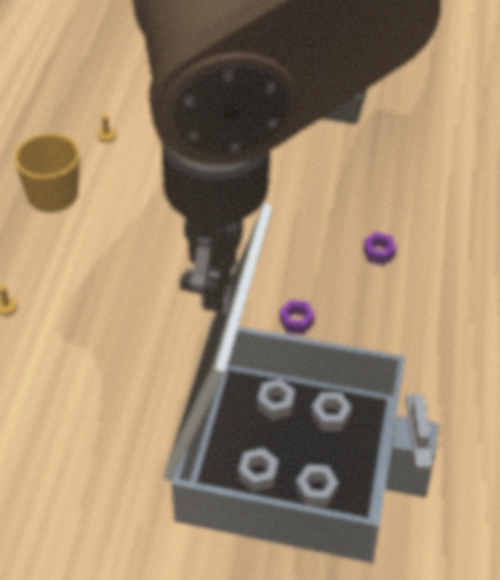

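Emit:
{"fn": "apply_moves", "kwargs": {
  "targets": [0,0,0,0,1.4,0.6,-1,0,0,0,0,1.4,0.7,-1,0,0,0,0,1.4,1.0,-1,0,0,0,0,1.4,1.0,-1,0,0,0,0,1.1,1.3,-1,0,0,0,0,1.1,1.3,-1,0,0,0,0,0.7,1.4,-1]
}}

```text
t: 42.0
eef_pos: [0.4514, 0.262, 0.1198]
eef_rot: [-2.171, 2.258, -0.004]
wrist_force: [-0.5, -0.3, 1.7]
gripper_width: -0.0002
```

```bash
python3 -c "
from h import *
plan([.442,.253,.08],-93)
im,P=snap('side','side22')
cv2.imwrite('pics/s22.png',cv2.resize(im[150:440,220:470,::-1],None,fx=2,fy=2))"
```

```text
t 42.0 tcp [0.4514 0.262  0.1198] yaw -92.25 tilt [0.45 0.24] q [0.4  0.49 1.93 0.   0.71 2.01] F [-0.45 -0.26  1.68] qd 0.334 w -0.0002
turn z tool (deg) 0.75  (alt -179.25 )
full turn rotvec deg [-0.44  0.26  0.75]
shift after turn cm [0.95 0.89 3.98]
shift now cm [0.95 0.94 3.97]
```

View pics/s22.png

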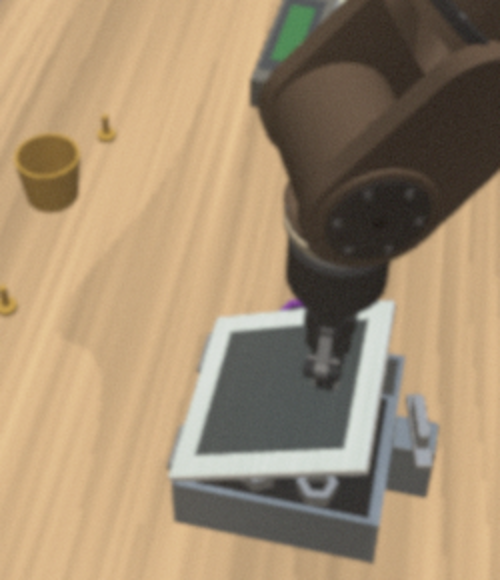

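Almost shut. Pressing down gently.

Emit:
{"fn": "apply_moves", "kwargs": {
  "targets": [0,0,0,0,0.1,1.0,-1,0,0,0,0,0.1,1.0,-1,0,0,0,0,0,0.8,-1,0,0,0,0,0,0.8,-1]
}}

```text
t: 42.55
eef_pos: [0.4481, 0.2618, 0.0805]
eef_rot: [-2.174, 2.261, -0.002]
wrist_force: [-0.3, 0.6, 2.0]
gripper_width: -0.0001
```

```bash
python3 -c "
from h import *
plan([.442,.253,.0685],-93)"
```

```text
t 42.55 tcp [0.4481 0.2618 0.0805] yaw -92.24 tilt [0.25 0.17] q [0.4  0.56 1.97 0.   0.62 2.01] F [-0.34  0.65  2.04] qd 0.157 w -0.0001
turn z tool (deg) 0.76  (alt -179.24 )
full turn rotvec deg [-0.25  0.18  0.76]
shift after turn cm [0.91 0.57 1.2 ]
shift now cm [0.91 0.58 1.19]
```

Emit:
{"fn": "apply_moves", "kwargs": {
  "targets": [0,0,0,0,0,0.4,-1,0,0,0,0,0,0.4,-1,0,0,0,0,0,0.2,-1]
}}

```text
t: 42.92
eef_pos: [0.4482, 0.2617, 0.0694]
eef_rot: [-2.174, 2.261, -0.001]
wrist_force: [-0.2, -0.1, 0.4]
gripper_width: 0.0002
```

Emit:
{"fn": "apply_moves", "kwargs": {
  "targets": [0,0,0,0,0,0.15,-1,0,0,0,0,0,0.1,-1]
}}

```text
t: 43.18
eef_pos: [0.4483, 0.2617, 0.0684]
eef_rot: [-2.174, 2.261, -0.002]
wrist_force: [-5.5, -3.0, 21.7]
gripper_width: -0.0004
```

The lid is firmly on the rim, with the force rising at z = 0.068. I'll lift off and look at the turnbutton.

Emit:
{"fn": "apply_moves", "kwargs": {
  "targets": [0,0,0,0,0,-0.5,-1,0,0,0,0,0,-2,-1,0,0,0,0,0,-4,-1,0,0,0,0,0,-4,-1,0,0,0,0,-2,-3,-1,0,0,0,0,2,0,-1,0,0,0,0,0,0,-1]
}}

```text
t: 44.05
eef_pos: [0.4486, 0.2614, 0.2094]
eef_rot: [-2.172, 2.258, -0.004]
wrist_force: [-0.3, 0.3, 0.1]
gripper_width: 0.0001
```

```bash
python3 -c "
from h import *
plan([.373,.2625,.14],-10)
im,P=snap('top','top23');cv2.imwrite('pics/t23.png',cv2.resize(im[190:350,140:300,::-1],None,fx=3.5,fy=3.5,interpolation=cv2.INTER_CUBIC))
im,P=snap('side','side23');cv2.imwrite('pics/s23.png',cv2.resize(im[280:440,270:460,::-1],None,fx=3.5,fy=3.5,interpolation=cv2.INTER_CUBIC))"
```

```text
t 44.05 tcp [0.4486 0.2614 0.2094] yaw -92.24 tilt [0.46 0.23] q [0.4  0.36 1.85 0.   0.92 2.01] F [-0.26  0.31  0.14] qd 0.063 w 0.0001
turn z tool (deg) -82.24  (alt 97.76 )
full turn rotvec deg [ -0.55  -0.12 -82.24]
shift after turn cm [-7.46  1.21  6.94]
shift now cm [0.22 7.61 6.88]
```

View pics/t23.png

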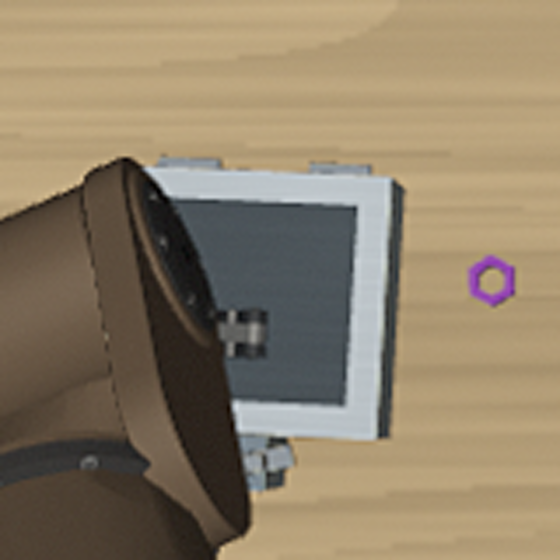

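View pics/s23.png

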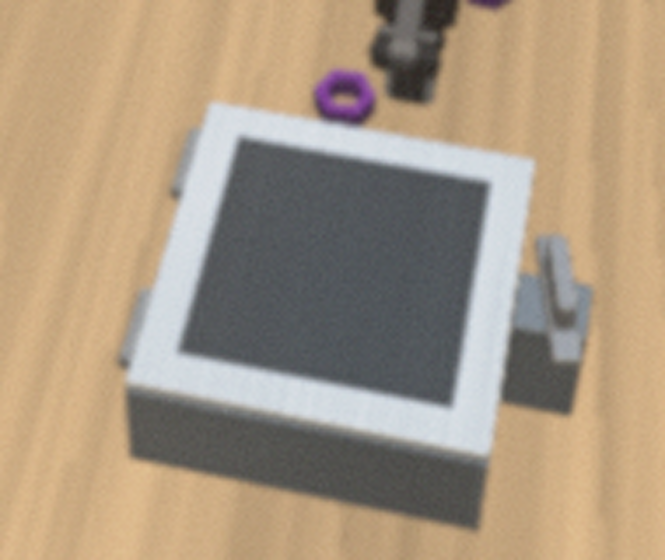

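Run:
```python
from h import *
for f,b in (('wrist14',(20,120,150,280)),('wrist6',(120,280,260,370)),('wrist18',(70,250,180,370))):
    im,_=load(f); cv2.imwrite(f'pics/z_{f}.png',cv2.resize(im[b[1]:b[3],b[0]:b[2]],None,fx=4,fy=4,interpolation=cv2.INTER_CUBIC))
```

```text
(no output)
```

View pics/z_wrist14.png

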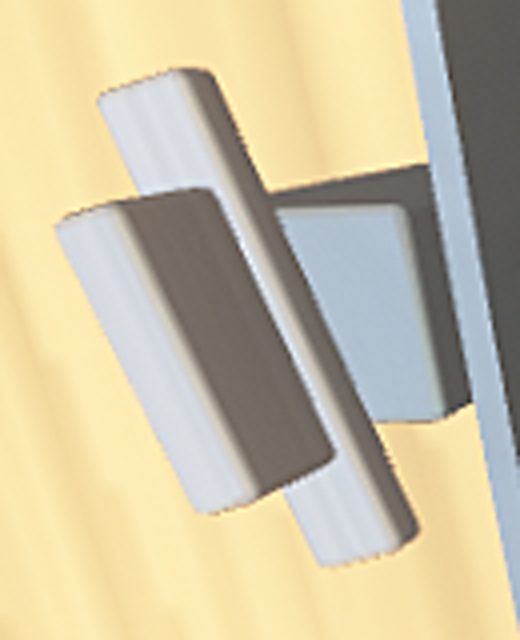

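View pics/z_wrist18.png

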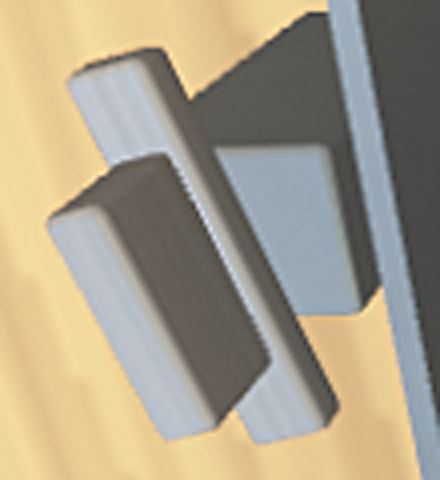

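Run:
```python
from h import *
for f,o,c,z in (('wrist14',(20,120),[(58,222),(200,512),(250,505),(115,205)],.097),('wrist18',(70,250),[(50,220),(165,440),(213,428),(98,205)],.097),('top0',(150,195),[(183,521),(283,498)],.085)):
    _,P=load(f); X=onz(P,np.array(c)/4+o,z)[:,:2]; print(f,X.round(4).tolist(),'c',X.mean(0).round(4))
    if len(c)==4:
        d=(X[0]+X[3]-X[1]-X[2])/2; 
    else: d=X[0]-X[1]
    print('len',np.linalg.norm(d).round(4),'dir of +y axis turn deg',np.degrees(np.arctan2(-d[0],d[1])).round(1))
```

```text
wrist14 [[0.3666, 0.2817], [0.3734, 0.2439], [0.3804, 0.2444], [0.3745, 0.2831]] c [0.3737 0.2633]
len 0.0387 dir of +y axis turn deg 9.4
wrist18 [[0.3668, 0.2819], [0.3732, 0.2441], [0.3812, 0.2457], [0.3745, 0.2838]] c [0.3739 0.2639]
len 0.0385 dir of +y axis turn deg 9.7
top0 [[0.3676, 0.289], [0.3799, 0.234]] c [0.3737 0.2615]
len 0.0564 dir of +y axis turn deg 12.5
```

Emit:
{"fn": "apply_moves", "kwargs": {
  "targets": [0,0,-10.5,0,0,-0.2,-0.1,0,0,-10.5,0,0,-0.2,-0.1,0,0,-10.5,0,0,-0.2,-0.1,0,0,-10.5,0,0,-0.2,-0.1,0,0,-10.5,0,0,-0.2,-0.1,0,0,-10.5,0,0,-0.2,-0.1,0,0,-10.5,0,0,-0.2,-0.1,0,0,-10.5,0,0,-0.2,-0.1]
}}

```text
t: 45.15
eef_pos: [0.4537, 0.2613, 0.222]
eef_rot: [-3.134, 0.172, -0.007]
wrist_force: [-0.5, 0.4, -0.2]
gripper_width: 0.0383
```

Emit:
{"fn": "apply_moves", "kwargs": {
  "targets": [0,0,-9,0,0,0,-0.1,0,0,-9,0,0,0,-0.1,0,0,0,0,0,0,-0.1,0,0,0,0,0,0,-0.1]
}}

```text
t: 45.65
eef_pos: [0.4554, 0.2612, 0.2205]
eef_rot: [-3.123, -0.331, -0.005]
wrist_force: [0.1, 0.0, -0.1]
gripper_width: 0.0385
```

```bash
python3 -c "
from h import *
plan([.3738,.2635,.13],9.6)"
```

```text
t 45.65 tcp [0.4554 0.2612 0.2205] yaw 12.1 tilt [0.19 0.07] q [ 0.39  0.36  1.82 -0.    0.96  0.18] F [ 0.09  0.03 -0.1 ] qd 0.004 w 0.0385
turn z tool (deg) 2.5  (alt -177.5 )
full turn rotvec deg [-0.04 -0.2   2.5 ]
shift after turn cm [-8.01 -1.59  9.05]
shift now cm [-7.97 -1.93  9.03]
```

Emit:
{"fn": "apply_moves", "kwargs": {
  "targets": [0,0,2.5,0,0,0,-0.1,0,0,0,0,0,0,-0.1,0,0,0,-3,-0.6,1.5,-0.1,0,0,0,-2.4,-0.5,2,-0.1,0,0,0,-1.5,-0.3,2,-0.1,0,0,0,-0.8,-0.1,1.5,-0.1,0,0,0,0,0,0.5,-0.1,0,0,0,0,0,0,-0.1]
}}

```text
t: 46.65
eef_pos: [0.3766, 0.2641, 0.1434]
eef_rot: [-3.13, -0.248, -0.008]
wrist_force: [-0.3, 0.1, -0.3]
gripper_width: 0.0383
```

```bash
python3 -c "
from h import *
plan([.3738,.2635,.11],9.6)
im,P=snap('wrist','wrist24')"
```

```text
t 46.65 tcp [0.3766 0.2641 0.1434] yaw 9.07 tilt [0.29 0.11] q [ 0.47  0.39  2.05 -0.    0.7   0.31] F [-0.29  0.07 -0.35] qd 0.004 w 0.0383
turn z tool (deg) -0.53  (alt 179.47 )
full turn rotvec deg [-0.06 -0.3  -0.53]
shift after turn cm [-0.28  0.01  3.34]
shift now cm [-0.3   0.01  3.34]
```

View pics/wrist24.png

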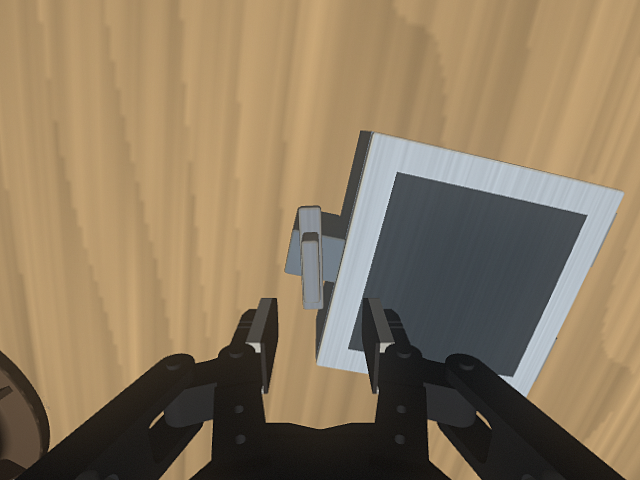

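Run:
```python
from h import *
im,P=load('wrist24')
cv2.imwrite('pics/z24.png',cv2.resize(im[195:320,270:360],None,fx=5,fy=5,interpolation=cv2.INTER_CUBIC))
```

```text
(no output)
```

View pics/z24.png

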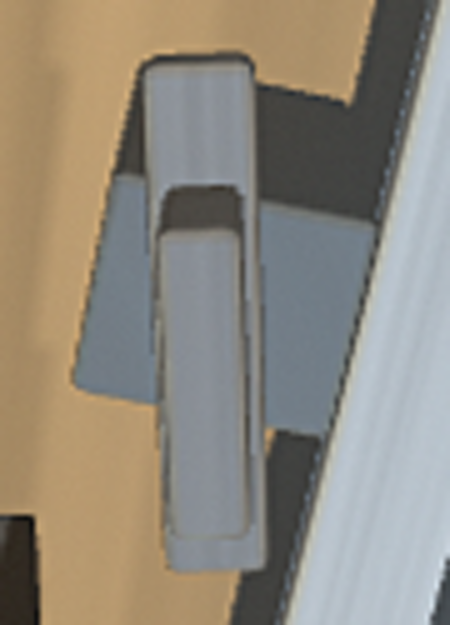

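Run:
```python
from h import *
im,P=load('wrist24')
X=onz(P,np.array([(160,230),(240,228),(248,535),(170,537)])/5+[270,195],.097)[:,:2]
print(X.round(4),X.mean(0).round(4)); d=(X[0]+X[1]-X[2]-X[3])/2; print(np.degrees(np.arctan2(-d[0],d[1])),np.linalg.norm(d))
```

```text
[[0.365  0.2823]
 [0.3739 0.284 ]
 [0.381  0.2457]
 [0.3717 0.244 ]] [0.3729 0.264 ]
10.194026614216725 0.03890454313259279
```

Emit:
{"fn": "apply_moves", "kwargs": {
  "targets": [0,0,-0.8,-0.33,0,0,-0.1,0,0,0,0,0,0,-0.1,0,0,0,0,0,1.5,-0.1,0,0,0,0,0,1.8,-0.1,0,0,0,0,0,1.2,-0.1,0,0,0,0,0,0.6,-0.1,0,0,0,0,0,0,-0.1]
}}

```text
t: 47.58
eef_pos: [0.3756, 0.2642, 0.0932]
eef_rot: [-3.126, -0.27, -0.016]
wrist_force: [-0.4, -0.0, -0.2]
gripper_width: 0.0387
```

```bash
python3 -c "
from h import *
plan([.3733,.2635,.081],10)"
```

```text
t 47.58 tcp [0.3756 0.2642 0.0932] yaw 9.88 tilt [0.56 0.25] q [ 0.47  0.47  2.1  -0.    0.55  0.3 ] F [-0.4  -0.   -0.17] qd 0.007 w 0.0387
turn z tool (deg) -0.12  (alt 179.88 )
full turn rotvec deg [-0.15 -0.6  -0.12]
shift after turn cm [-0.24  0.03  1.22]
shift now cm [-0.25  0.04  1.22]
```

Emit:
{"fn": "apply_moves", "kwargs": {
  "targets": [-0.1,-0.6,0,-0.25,0.04,0,-0.1,0,0,0,0,0,0,-0.1,0,0,0,0,0,0.6,-0.1,0,0,0,0,0,0.5,-0.1,0,0,0,0,0,0,-0.1]
}}

```text
t: 48.2
eef_pos: [0.3735, 0.2636, 0.0824]
eef_rot: [-3.129, -0.271, -0.001]
wrist_force: [0.3, -0.0, -0.0]
gripper_width: 0.0386
```

```bash
python3 -c "
from h import *
plan([.3733,.2635,.081],10)"
```

```text
t 48.2 tcp [0.3735 0.2636 0.0824] yaw 9.89 tilt [0.04 0.08] q [0.47 0.5  2.11 0.   0.54 0.3 ] F [ 0.28 -0.04 -0.04] qd 0.002 w 0.0386
turn z tool (deg) -0.11  (alt 179.89 )
full turn rotvec deg [-0.07 -0.05 -0.11]
shift after turn cm [-0.02  0.01  0.14]
shift now cm [-0.02  0.01  0.14]
```

Emit:
{"fn": "apply_moves", "kwargs": {
  "targets": [0,0,0,0,0,0,-1,0,0,0,0,0,0,-1,0,0,0,0,0,0,-1,0,0,0,0,0,0,-1]
}}

```text
t: 48.7
eef_pos: [0.3717, 0.2633, 0.0826]
eef_rot: [-3.129, -0.271, 0.004]
wrist_force: [0.0, -0.5, -2.9]
gripper_width: 0.0081
```

Emit:
{"fn": "apply_moves", "kwargs": {
  "targets": [0,0,-5,0,0,0,-1,0,0,-6,0,0,0,-1]
}}

```text
t: 48.95
eef_pos: [0.3717, 0.2633, 0.0826]
eef_rot: [-3.087, -0.576, 0.004]
wrist_force: [-1.1, 0.3, -0.4]
gripper_width: 0.0081
```

```bash
python3 -c "
from h import *
plan([.3733,.2635,.081],87)"
```

```text
t 48.95 tcp [0.3717 0.2633 0.0826] yaw 21.13 tilt [-0.17  0.02] q [0.47 0.49 2.11 0.   0.54 0.1 ] F [-1.14  0.28 -0.41] qd 0.854 w 0.0081
turn z tool (deg) -65.87  (alt 114.13 )
full turn rotvec deg [ -0.16   0.08 -65.87]
shift after turn cm [0.03 0.16 0.16]
shift now cm [0.16 0.04 0.16]
```

Emit:
{"fn": "apply_moves", "kwargs": {
  "targets": [0,0,-8,0,0,0,-1,0,0,-8,0,0,0,-1,0,0,-8,0,0,0,-1,0,0,-8,0,0,0,-1,0,0,-8,0,0,0,-1,0,0,-8,0,0,0,-1]
}}

```text
t: 49.7
eef_pos: [0.3718, 0.2634, 0.0826]
eef_rot: [-2.561, -1.815, 0.003]
wrist_force: [-1.2, 1.3, 0.5]
gripper_width: 0.0085
```

```bash
python3 -c "
from h import *
plan([.372,.2633,.0826],87)"
```

```text
t 49.7 tcp [0.3718 0.2634 0.0826] yaw 70.63 tilt [-0.19  0.05] q [ 0.47  0.49  2.11  0.    0.54 -0.77] F [-1.18  1.34  0.49] qd 1.145 w 0.0085
turn z tool (deg) -16.37  (alt 163.63 )
full turn rotvec deg [-1.900e-01 -1.000e-02 -1.637e+01]
shift after turn cm [-0.01  0.02 -0.  ]
shift now cm [-0.    0.03 -0.  ]
```

Emit:
{"fn": "apply_moves", "kwargs": {
  "targets": [0,0,-7,0,0,0,-1,0,0,-5,0,0,0,-1,0,0,-2,0,0,0,-1,0,0,0,0,0,0,-1]
}}

```text
t: 50.2
eef_pos: [0.3718, 0.2635, 0.0826]
eef_rot: [-2.311, -2.123, 0.003]
wrist_force: [-1.0, 0.5, 0.1]
gripper_width: 0.0079
```

```bash
python3 -c "
from h import *
plan([.372,.2633,.0826],87)"
```

```text
t 50.2 tcp [0.3718 0.2635 0.0826] yaw 85.14 tilt [-0.21  0.06] q [ 0.47  0.49  2.11  0.01  0.54 -1.02] F [-1.05  0.54  0.13] qd 0.005 w 0.0079
turn z tool (deg) -1.86  (alt 178.14 )
full turn rotvec deg [-0.21 -0.05 -1.86]
shift after turn cm [-0.01  0.03 -0.  ]
shift now cm [-0.01  0.03 -0.  ]
```

Emit:
{"fn": "apply_moves", "kwargs": {
  "targets": [0,0,-2,0,0,0,-1,0,0,0,0,0,0,-1,0,0,0,0,0,0,-1]
}}

```text
t: 50.58
eef_pos: [0.3717, 0.2635, 0.0826]
eef_rot: [-2.273, -2.164, 0.003]
wrist_force: [-1.0, 0.6, -0.6]
gripper_width: 0.0083
```

```bash
python3 -c "
from h import *
plan([.372,.2633,.0826],87);print(arm.read_state()['torque'])"
```

```text
t 50.58 tcp [0.3717 0.2635 0.0826] yaw 87.19 tilt [-0.21  0.06] q [ 0.47  0.49  2.11  0.01  0.54 -1.06] F [-1.01  0.62 -0.61] qd 0.004 w 0.0083
turn z tool (deg) 0.19  (alt -179.81 )
full turn rotvec deg [-0.21 -0.05  0.19]
shift after turn cm [-0.02  0.03  0.  ]
shift now cm [-0.02  0.03  0.  ]
[ 0.15490302  0.12662344 -0.03029395]
```

Release, rise and check.

Emit:
{"fn": "apply_moves", "kwargs": {
  "targets": [0,0,0,0,0,0,-0.1,0,0,0,0,0,0,-0.1,0,0,0,0,0,0,-0.1,0,0,0,0,0,-1.5,-0.1,0,0,0,0,0,-3,-0.1,0,0,0,0,0,-4,-0.1,0,0,0,0,0,-4,-0.1,0,0,0,0,0,0,-0.1]
}}

```text
t: 51.58
eef_pos: [0.3727, 0.2633, 0.2113]
eef_rot: [-2.274, -2.163, 0.003]
wrist_force: [0.1, 0.3, -1.0]
gripper_width: 0.0386
```

```bash
python3 -c "
from h import *
plan([.49,-.05,.2],None)
im,P=snap('wrist','wrist25')
im,P=snap('side','side25');cv2.imwrite('pics/s25.png',cv2.resize(im[200:440,250:470,::-1],None,fx=2.5,fy=2.5,interpolation=cv2.INTER_CUBIC))"
```

```text
t 51.58 tcp [0.3727 0.2633 0.2113] yaw 87.14 tilt [-0.2   0.05] q [ 0.47  0.28  1.98  0.    0.89 -1.05] F [ 0.14  0.26 -0.98] qd 0.042 w 0.0386
shift now cm [-30.7   13.29   1.06]
```

View pics/wrist25.png

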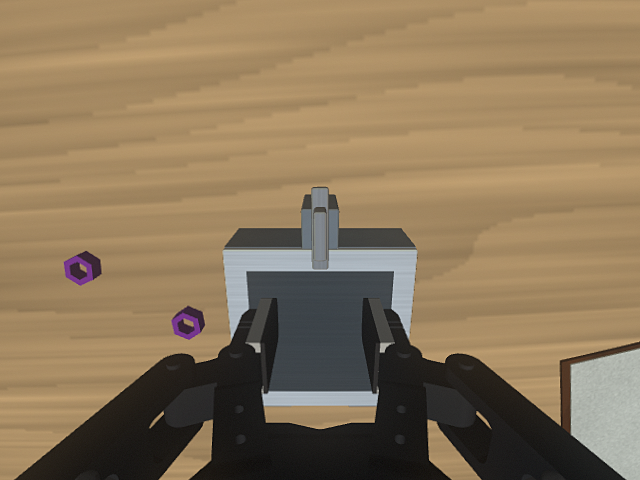

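View pics/s25.png

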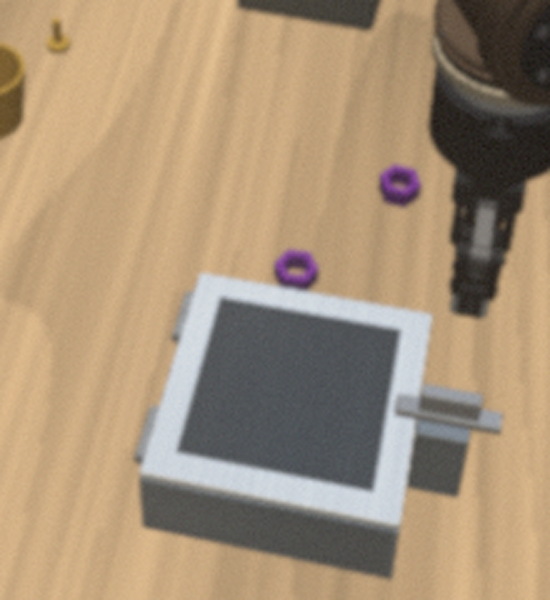

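The turnbutton now lies across the lid edge, parallel to the box's x, and the lid is shut. Now to the bar key.

Emit:
{"fn": "apply_moves", "kwargs": {
  "targets": [0,0,0,-4,2.6,0,-1,0,0,0,-5,3,0,-1,0,0,0,-5,2.6,0,-1,0,0,0,-5.4,1.6,0,-1,0,0,0,-5.4,1,0,-1,0,0,0,-5.4,1,0,-1,0,0,0,-5,0.4,0,-1,0,0,0,-4,0,0,-1]
}}

```text
t: 52.68
eef_pos: [0.4745, -0.1452, 0.197]
eef_rot: [-2.258, -2.16, 0.027]
wrist_force: [1.1, 1.1, 0.2]
gripper_width: 0.0003
```

```bash
python3 -c "
from h import *
plan([.4955,-.3305,.15],87)"
```

```text
t 52.67 tcp [ 0.4745 -0.1452  0.197 ] yaw 87.46 tilt [-1.39  0.04] q [-0.43  0.36  1.9  -0.01  0.91 -1.94] F [1.1  1.14 0.19] qd 0.63 w 0.0003
turn z tool (deg) 0.46  (alt -179.54 )
full turn rotvec deg [-1.39  0.03  0.46]
shift after turn cm [-18.4    3.06   4.7 ]
shift now cm [-18.42   3.03   4.63]
```

Emit:
{"fn": "apply_moves", "kwargs": {
  "targets": [-1.4,0,0.4,-4,0.6,0,-1,0,0,0,-5,0.8,0.6,-1,0,0,0,-4.2,0.8,1,-1,0,0,0,-2.8,0.4,1,-1,0,0,0,-1.4,0.2,1,-1,0,0,0,-0.6,0.1,0.6,-1,0,0,0,0,0,0,-1,0,0,0,0,0,0,-1]
}}

```text
t: 53.68
eef_pos: [0.491, -0.3315, 0.1429]
eef_rot: [-2.271, -2.15, 0.003]
wrist_force: [0.4, 0.3, 0.0]
gripper_width: 0.0001
```

```bash
python3 -c "
from h import *
plan([.4957,-.3307,.075],87)"
```

```text
t 53.67 tcp [ 0.491  -0.3315  0.1429] yaw 86.87 tilt [-0.64  0.5 ] q [-0.71  0.55  1.72 -0.    0.88 -2.22] F [0.39 0.34 0.01] qd 0.005 w 0.0001
turn z tool (deg) -0.13  (alt 179.87 )
full turn rotvec deg [-0.67 -0.47 -0.13]
shift after turn cm [0.11 0.47 6.79]
shift now cm [0.05 0.55 6.78]
```

Emit:
{"fn": "apply_moves", "kwargs": {
  "targets": [-0.7,-0.5,0,0.1,0.5,0,-1,0,0,0,0,0,0,-1,0,0,0,0,0,1.5,-1,0,0,0,0,0,2,-1,0,0,0,0,0,1.5,-1,0,0,0,0,0,0.8,-1,0,0,0,0,0,0.3,-1,0,0,0,0,0,0,-1]
}}

```text
t: 54.68
eef_pos: [0.497, -0.3294, 0.0791]
eef_rot: [2.277, 2.16, 0.001]
wrist_force: [-0.3, 0.5, 0.0]
gripper_width: -0.0003
```

```bash
python3 -c "
from h import *
plan([.4957,-.3307,.061],87)
im,P=snap('side','side26');cv2.imwrite('pics/s26.png',cv2.resize(im[80:230,310:460,::-1],None,fx=4,fy=4,interpolation=cv2.INTER_CUBIC))"
```

```text
t 54.67 tcp [ 0.497  -0.3294  0.0791] yaw 86.98 tilt [ 0.15 -0.12] q [-0.7   0.64  1.77  0.    0.73 -2.21] F [-0.31  0.47  0.04] qd 0.002 w -0.0003
turn z tool (deg) -0.02  (alt 179.98 )
full turn rotvec deg [ 0.15  0.11 -0.02]
shift after turn cm [-0.14 -0.12  1.81]
shift now cm [-0.14 -0.12  1.81]
```

View pics/s26.png

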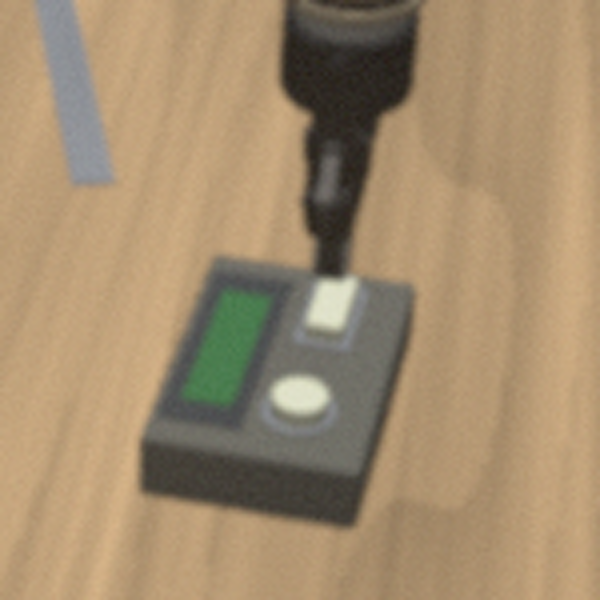

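The fingertip is over the bar key. I'll lower it and press the same way as before.

Emit:
{"fn": "apply_moves", "kwargs": {
  "targets": [0,0,0,-0.14,-0.12,0,-1,0,0,0,0,0,0,-1,0,0,0,0,0,0.6,-1,0,0,0,0,0,0.5,-1,0,0,0,0,0,0.2,-1,0,0,0,0,0,0,-1]
}}

```text
t: 55.48
eef_pos: [0.496, -0.3311, 0.0663]
eef_rot: [2.275, 2.159, 0.001]
wrist_force: [0.1, 0.2, 0.1]
gripper_width: 0.0
```

```bash
python3 -c "
from h import *
plan([.4957,-.3307,.0595],87)"
```

```text
t 55.48 tcp [ 0.496  -0.3311  0.0663] yaw 86.98 tilt [ 0.23 -0.19] q [-0.7   0.65  1.78  0.    0.7  -2.22] F [0.14 0.21 0.06] qd 0.002 w 0.0
turn z tool (deg) -0.02  (alt 179.98 )
full turn rotvec deg [ 0.24  0.18 -0.02]
shift after turn cm [ 0.04 -0.03  0.68]
shift now cm [ 0.04 -0.03  0.68]
```

Emit:
{"fn": "apply_moves", "kwargs": {
  "targets": [0,0,0,0,0,0.15,-1,0,0,0,0,0,0.15,-1,0,0,0,0,0,0.15,-1,0,0,0,0,0,0.1,-1]
}}

```text
t: 55.98
eef_pos: [0.4961, -0.3312, 0.0606]
eef_rot: [2.275, 2.158, 0.001]
wrist_force: [-0.4, -0.0, 0.8]
gripper_width: 0.0002
```

Emit:
{"fn": "apply_moves", "kwargs": {
  "targets": [0,0,0,0,0,0.05,-1,0,0,0,0,0,0.05,-1]
}}

```text
t: 56.22
eef_pos: [0.4961, -0.3312, 0.0595]
eef_rot: [2.275, 2.158, 0.001]
wrist_force: [-0.5, -0.1, 0.1]
gripper_width: 0.0001
```

Emit:
{"fn": "apply_moves", "kwargs": {
  "targets": [0,0,0,0,0,0.06,-1,0,0,0,0,0,0.06,-1]
}}

```text
t: 56.48
eef_pos: [0.4961, -0.3312, 0.0586]
eef_rot: [2.275, 2.158, 0.001]
wrist_force: [0.0, 0.5, 3.8]
gripper_width: 0.0
```

Emit:
{"fn": "apply_moves", "kwargs": {
  "targets": [0,0,0,0,0,0.06,-1,0,0,0,0,0,0.05,-1]
}}

```text
t: 56.72
eef_pos: [0.4962, -0.3313, 0.0578]
eef_rot: [2.275, 2.158, 0.001]
wrist_force: [-1.0, 0.6, 4.2]
gripper_width: -0.0001
```

Emit:
{"fn": "apply_moves", "kwargs": {
  "targets": [0,0,0,0,0,0.06,-1,0,0,0,0,0,0.06,-1]
}}

```text
t: 56.98
eef_pos: [0.4962, -0.3313, 0.0567]
eef_rot: [2.275, 2.158, 0.001]
wrist_force: [-0.7, 0.9, 4.7]
gripper_width: -0.0002
```

Emit:
{"fn": "apply_moves", "kwargs": {
  "targets": [0,0,0,0,0,0.06,-1,0,0,0,0,0,0.05,-1]
}}

```text
t: 57.22
eef_pos: [0.4962, -0.3312, 0.0555]
eef_rot: [2.275, 2.158, 0.001]
wrist_force: [-0.7, 1.7, 4.1]
gripper_width: -0.0
```

Emit:
{"fn": "apply_moves", "kwargs": {
  "targets": [0,0,0,0,0,0.05,-1]
}}

```text
t: 57.35
eef_pos: [0.4961, -0.3312, 0.0549]
eef_rot: [2.275, 2.158, 0.001]
wrist_force: [-1.1, 1.2, 2.4]
gripper_width: 0.0002
```

Emit:
{"fn": "apply_moves", "kwargs": {
  "targets": [0,0,0,0,0,0.05,-1,0,0,0,0,0,0.02,-1]
}}

```text
t: 57.6
eef_pos: [0.4961, -0.3313, 0.0538]
eef_rot: [2.275, 2.158, 0.001]
wrist_force: [-0.9, -0.5, 1.1]
gripper_width: -0.0003
```

Emit:
{"fn": "apply_moves", "kwargs": {
  "targets": [0,0,0,0,0,0,-1,0,0,0,0,0,0,-1,0,0,0,0,0,0,-1,0,0,0,0,0,0,-1]
}}

```text
t: 58.1
eef_pos: [0.4962, -0.3312, 0.0536]
eef_rot: [2.275, 2.158, 0.001]
wrist_force: [0.1, 0.2, 1.1]
gripper_width: 0.0001
```

Emit:
{"fn": "apply_moves", "kwargs": {
  "targets": [0,0,0,0,0,-0.1,-1,0,0,0,0,0,-0.2,-1,0,0,0,0,0,-0.4,-1,0,0,0,0,0,-1,-1,0,0,0,0,0,-3,-1,0,0,0,0,0,-4,-1,0,0,0,0,0,-3,-1,0,0,0,0,0,0,-1]
}}

```text
t: 59.1
eef_pos: [0.4956, -0.3308, 0.1766]
eef_rot: [2.274, 2.158, 0.001]
wrist_force: [-0.7, 0.1, -0.2]
gripper_width: 0.0001
```

```bash
python3 -c "
from h import *
plan(None)
im,P=snap('top','top30');snap('side','side30')";python3 nut.py top30
```

```text
t 59.1 tcp [ 0.4956 -0.3308  0.1766] yaw 86.98 tilt [ 0.28 -0.24] q [-0.7   0.51  1.7   0.    0.93 -2.22] F [-0.69  0.11 -0.25] qd 0.03 w 0.0001
```

View pics/top30.png

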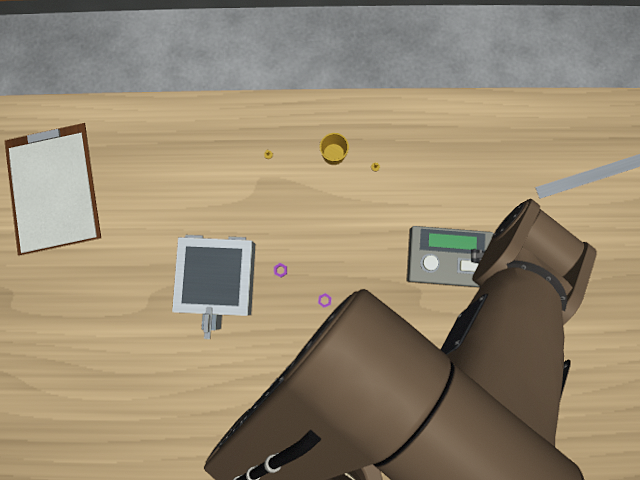

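View pics/side30.png

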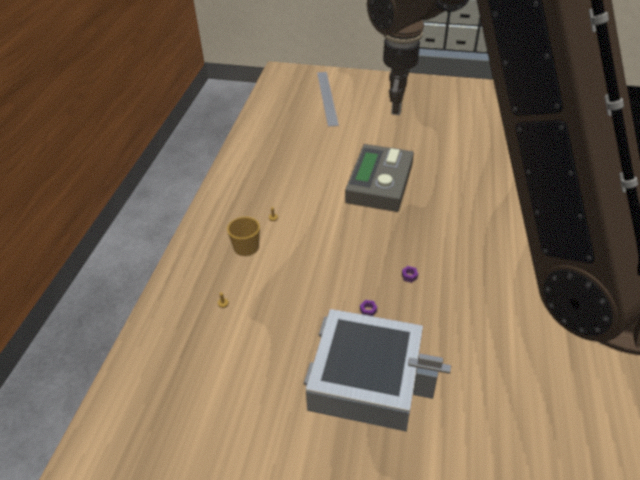

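The final views show the lid shut, with the bar across it at about (208,325) in the top view. No grey nuts are left on the bench, both keys are up, and the cup, screws and purple nuts are where they started. I'm handing in the job.

```bash
python3 -c "
from h import *
print(arm.finish_job())"
```

```text
the job is handed in; nothing more can be done
None
```

The job is done in the order asked and handed in at about 59 s of robot time; the hand-in gives no verdict.

- **Zero key:** I pressed the round key to about 5 mm. The force climbed to about 4.4 N and then dropped to 1.3–1.9 N. I held it for over half a second and let it up.
- **Nuts:** All four grey steel nuts are in the box, and a picture before closing showed them lying flat. I left the two purple look-alikes alone.
- **Lid:** I pushed it shut until it sat hard on the rim, where the wrist force rose to about 22 N at 0.068 m.
- **Turnbutton:** I turned it until it lay across the lid edge, at roughly 1.57 rad. That angle comes from the gripper's heading and the estimated box direction; there is no direct joint reading.
- **Record key:** I pressed the bar key to about 5.4 mm. The force peaked near 4.7 N and dropped to 1.1 N. I held it for half a second and let it up, well short of the bottom stop.

The last top and side pictures agree: lid shut and secured, no grey nuts on the bench, and both keys up. The cup, screws and purple nuts look unmoved, and the arm was clear of everything. No check failed. The gripper read 28 mm on the 30 mm nuts, which did not affect the grasps. The wrist and fixed cameras differed by 1–3 mm, which was within what the moves could absorb.

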